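# Weigh box feet, tip them into stock, scan the label

### The job

Book in the square dark-wood box feet lying on the bench. Put every one of them in the scoop pan on the bench scale and, with all of them in and nothing touching the pan, let the scale settle for a second; then lift the loaded pan by its tab, tip it with its open lip low over the stock bin so that the feet slide in, and set the empty pan back flat and central on the scale platform. Then take the hand scanner, hold it still for two seconds pointing straight at the middle of the bin's label from about 10 cm away, and lay it back in its dock as it was; see that every foot ends in the bin, and leave the glue bottle, tape roll, inlaid box and billet alone.

Things in the scene. Friction and masses are not known exactly. Their poses are not given: they have to be found in the camera images.
- foot0: loose square furniture foot of dark wood, 24 g: plinth 34 x 34 x 12 mm carrying a block 26 x 26 x 20 mm, 32 mm high in all; identical to the other feet; origin at the middle of the 32 mm height (16 mm above its underside), z up through the block, x and y along the square's sides. Absent in some runs (None)
- foot1: loose square furniture foot of dark wood, 24 g: plinth 34 x 34 x 12 mm carrying a block 26 x 26 x 20 mm, 32 mm high in all; identical to the other feet; origin at the middle of the 32 mm height (16 mm above its underside), z up through the block, x and y along the square's sides. Absent in some runs (None)
- foot2: loose square furniture foot of dark wood, 24 g: plinth 34 x 34 x 12 mm carrying a block 26 x 26 x 20 mm, 32 mm high in all; identical to the other feet; origin at the middle of the 32 mm height (16 mm above its underside), z up through the block, x and y along the square's sides. Absent in some runs (None)
- foot3: loose square furniture foot of dark wood, 24 g: plinth 34 x 34 x 12 mm carrying a block 26 x 26 x 20 mm, 32 mm high in all; identical to the other feet; origin at the middle of the 32 mm height (16 mm above its underside), z up through the block, x and y along the square's sides. Absent in some runs (None)
- foot4: loose square furniture foot of dark wood, 24 g: plinth 34 x 34 x 12 mm carrying a block 26 x 26 x 20 mm, 32 mm high in all; identical to the other feet; origin at the middle of the 32 mm height (16 mm above its underside), z up through the block, x and y along the square's sides. Absent in some runs (None)
- foot5: loose square furniture foot of dark wood, 24 g: plinth 34 x 34 x 12 mm carrying a block 26 x 26 x 20 mm, 32 mm high in all; identical to the other feet; origin at the middle of the 32 mm height (16 mm above its underside), z up through the block, x and y along the square's sides. Absent in some runs (None)
- pan: loose scoop pan, 0.28 kg, slippery floor (friction 0.28); origin under the middle of the floor (150 mm along x, 140 mm along y, 3 mm thick). Walls 14 mm high, 4 mm thick on both y sides and at the -x end; open at +x (the lip). Behind the -x wall a bar (6 to 14 mm up, 24 mm wide) carries an upright tab. Starts on the scale
- lip (a point): middle of the open edge of the pan's floor, on its upper face, 75 mm from the pan's origin along its x
- tab (a point): point to grip on the pan's upright black tab: on its centre plane, 120 mm behind the pan's origin along x, 45 mm above the pan's underside. The tab is 12 mm thick along the pan's x (pinch it so), 44 mm wide along y, 6 to 68 mm above the underside; 39 mm clear between it and the pan's wall
- scale: fixed grey bench scale, 150 x 150 mm, 45 mm high, display facing the robot; origin under its middle on the bench, x away from the display, z up. It does not give under load
- platform (a point): centre of the top face (45 mm above the bench) of the scale's steel platform, which is 130 mm (x) by 140 mm (y); the pan belongs centred above it (within 30 mm)
- bin: fixed open stock bin of cardboard, 170 mm (its x) by 160 mm (its y) outside, 70 mm high, walls and floor 4 mm; origin under its middle, z up. The label plate is on its -y side, the scale stands on its +y side
- label: white bar-code label 84 x 50 mm on a plate 110 x 60 mm on the -y side of the bin, leaning back 30 degrees from upright; origin in the middle of the label's face (38 mm above the bench), z along the face's normal, outwards (away from the bin, 30 degrees upwards), x along the label's length
- scanner: loose bar-shaped hand scanner, 0.16 kg: body 122 x 34 x 32 mm (x, y, z), origin at its centre; its beam leaves the amber window at the +x end along +x; a slightly wider grey hood (look only) at that end. It starts lying in its dock, its z up. Grip it across its 34 mm width at the middle
- window (a point): middle of the scanner's window, 63 mm from the scanner's origin along its x; axes as the scanner's. A scan counts when the label's middle is 40 to 160 mm ahead along x and within 25 mm of the beam sideways and in height, the beam within 50 degrees of the label's normal
- dock: fixed shallow open tray for the scanner, outside 142 x 54 x 12 mm (x, y, z), walls and floor 4 mm, so 6 mm of play all round the scanner; origin under its middle. The scanner lies in it with its x along the dock's x (its centre 20 mm above the dock's origin)
- glue: glue bottle, 56 mm across, 150 mm high, a bystander; origin under its middle
- tape: roll of paper tape lying flat, 96 mm across, 24 mm high, a bystander; origin under its middle
- inlaid_box: dark inlaid box 150 x 150 x 70 mm, a bystander; origin under its middle
- billet: wood billet 90 x 160 x 45 mm, a bystander; origin under its middle
There are look-alikes about, which are no part of the job. There is more than one size of the scanner; the job needs the largest. What is shaped like the foot0 but white is not meant.

How it is judged:
On the way, in this order (a step that is already met when the one before it is completed fails the run):
1. all feet lie in the pan on the scale, nothing of the robot touching the pan or the feet, for half a second (x of foot0 in the frame of pan between -0.075 and 0.075 m and y of foot0 in the frame of pan between -0.068 and 0.068 m and z of foot0 in the frame of pan between 0 and 0.06 m and x of foot1 in the frame of pan between -0.075 and 0.075 m and y of foot1 in the frame of pan between -0.068 and 0.068 m and z of foot1 in the frame of pan between 0 and 0.06 m and x of foot2 in the frame of pan between -0.075 and 0.075 m and y of foot2 in the frame of pan between -0.068 and 0.068 m and z of foot2 in the frame of pan between 0 and 0.06 m and x of foot3 in the frame of pan between -0.075 and 0.075 m and y of foot3 in the frame of pan between -0.068 and 0.068 m and z of foot3 in the frame of pan between 0 and 0.06 m and x of foot4 in the frame of pan between -0.075 and 0.075 m and y of foot4 in the frame of pan between -0.068 and 0.068 m and z of foot4 in the frame of pan between 0 and 0.06 m and x of foot5 in the frame of pan between -0.075 and 0.075 m and y of foot5 in the frame of pan between -0.068 and 0.068 m and z of foot5 in the frame of pan between 0 and 0.06 m and horizontal distance between pan and platform below 0.03 m and angle between pan's own z axis and vertical below 0.06 rad and z of pan in the frame of scale between 0.04 and 0.052 m and linear speed of pan below 0.02 m/s and contact force between each of the arm, the fingers and pan below 0.1 N and contact force between the fingers and foot0 below 0.1 N and linear speed of each of foot0, foot1, foot2, foot3, foot4, foot5 below 0.03 m/s and contact force between the fingers and foot1 below 0.1 N and contact force between the fingers and foot2 below 0.1 N and contact force between the fingers and foot3 below 0.1 N and contact force between the fingers and foot4 below 0.1 N and contact force between the fingers and foot5 below 0.1 N), for 0.5 s.
2. the pan is lifted off the scale with all feet in it (x of foot0 in the frame of pan between -0.075 and 0.075 m and y of foot0 in the frame of pan between -0.068 and 0.068 m and z of foot0 in the frame of pan between 0 and 0.06 m and x of foot1 in the frame of pan between -0.075 and 0.075 m and y of foot1 in the frame of pan between -0.068 and 0.068 m and z of foot1 in the frame of pan between 0 and 0.06 m and x of foot2 in the frame of pan between -0.075 and 0.075 m and y of foot2 in the frame of pan between -0.068 and 0.068 m and z of foot2 in the frame of pan between 0 and 0.06 m and x of foot3 in the frame of pan between -0.075 and 0.075 m and y of foot3 in the frame of pan between -0.068 and 0.068 m and z of foot3 in the frame of pan between 0 and 0.06 m and x of foot4 in the frame of pan between -0.075 and 0.075 m and y of foot4 in the frame of pan between -0.068 and 0.068 m and z of foot4 in the frame of pan between 0 and 0.06 m and x of foot5 in the frame of pan between -0.075 and 0.075 m and y of foot5 in the frame of pan between -0.068 and 0.068 m and z of foot5 in the frame of pan between 0 and 0.06 m and z of pan in the frame of scale above 0.065 m), for 0.1 s.
3. the pan is tipped (over 20 degrees) with its lip over the bin and less than 12 cm above its rim, and at least one foot is in the bin (angle between pan's own z axis and vertical above 0.35 rad and x of lip in the frame of bin between -0.1 and 0.1 m and y of lip in the frame of bin between -0.085 and 0.085 m and z of lip in the frame of bin between 0.02 and 0.19 m and ((x of foot0 in the frame of bin between -0.082 and 0.082 m and y of foot0 in the frame of bin between -0.077 and 0.077 m and z of foot0 in the frame of bin between 0 and 0.07 m) or (x of foot1 in the frame of bin between -0.082 and 0.082 m and y of foot1 in the frame of bin between -0.077 and 0.077 m and z of foot1 in the frame of bin between 0 and 0.07 m) or (x of foot2 in the frame of bin between -0.082 and 0.082 m and y of foot2 in the frame of bin between -0.077 and 0.077 m and z of foot2 in the frame of bin between 0 and 0.07 m) or (x of foot3 in the frame of bin between -0.082 and 0.082 m and y of foot3 in the frame of bin between -0.077 and 0.077 m and z of foot3 in the frame of bin between 0 and 0.07 m) or (x of foot4 in the frame of bin between -0.082 and 0.082 m and y of foot4 in the frame of bin between -0.077 and 0.077 m and z of foot4 in the frame of bin between 0 and 0.07 m) or (x of foot5 in the frame of bin between -0.082 and 0.082 m and y of foot5 in the frame of bin between -0.077 and 0.077 m and z of foot5 in the frame of bin between 0 and 0.07 m))).
4. the pan is back on the scale platform, flat, and released (horizontal distance between pan and platform below 0.03 m and angle between pan's own z axis and vertical below 0.06 rad and z of pan in the frame of scale between 0.04 and 0.052 m and linear speed of pan below 0.02 m/s and contact force between each of the arm, the fingers and pan below 0.1 N), for 0.3 s.
5. the scanner is held still for a second, aimed at the middle of the label from 4 to 16 cm (x of label in the frame of window between 0.04 and 0.16 m and y of label in the frame of window between -0.025 and 0.025 m and z of label in the frame of window between -0.025 and 0.025 m and angle between the x axis of scanner and the z axis of label, either way round below 0.87 rad and linear speed of scanner below 0.02 m/s and angular speed of scanner below 0.15 rad/s and contact force between the fingers and scanner above 1 N), for 1 s.
At the end, for the whole second after the job is handed in: every foot present lies in the bin (its centre inside the walls and below the rim); the pan rests flat on the scale within 30 mm of the platform's centre; the scanner lies upright in its dock, within 12 mm of the middle; all released and at rest (x of foot0 in the frame of bin between -0.082 and 0.082 m and y of foot0 in the frame of bin between -0.077 and 0.077 m and z of foot0 in the frame of bin between 0 and 0.07 m and x of foot1 in the frame of bin between -0.082 and 0.082 m and y of foot1 in the frame of bin between -0.077 and 0.077 m and z of foot1 in the frame of bin between 0 and 0.07 m and x of foot2 in the frame of bin between -0.082 and 0.082 m and y of foot2 in the frame of bin between -0.077 and 0.077 m and z of foot2 in the frame of bin between 0 and 0.07 m and x of foot3 in the frame of bin between -0.082 and 0.082 m and y of foot3 in the frame of bin between -0.077 and 0.077 m and z of foot3 in the frame of bin between 0 and 0.07 m and x of foot4 in the frame of bin between -0.082 and 0.082 m and y of foot4 in the frame of bin between -0.077 and 0.077 m and z of foot4 in the frame of bin between 0 and 0.07 m and x of foot5 in the frame of bin between -0.082 and 0.082 m and y of foot5 in the frame of bin between -0.077 and 0.077 m and z of foot5 in the frame of bin between 0 and 0.07 m and linear speed of each of foot0, foot1, foot2, foot3, foot4, foot5 below 0.03 m/s and horizontal distance between pan and platform below 0.03 m and angle between pan's own z axis and vertical below 0.06 rad and z of pan in the frame of scale between 0.04 and 0.052 m and linear speed of each of pan, scanner below 0.02 m/s and x of scanner in the frame of dock between -0.012 and 0.012 m and y of scanner in the frame of dock between -0.012 and 0.012 m and z of scanner in the frame of dock below 0.026 m and angle between scanner's own z axis and vertical below 0.1 rad); the robot touches nothing.
It fails at once if the glue bottle is pushed more than 3 cm (distance of glue from where it was at the start of the episode above 0.03 m).
It fails at once if the tape roll is pushed more than 3 cm (distance of tape from where it was at the start of the episode above 0.03 m).
It fails at once if the inlaid box is pushed more than 3 cm (distance of inlaid_box from where it was at the start of the episode above 0.03 m).
It fails at once if the billet is pushed more than 3 cm (distance of billet from where it was at the start of the episode above 0.03 m).
Of foot0, foot1, foot2, foot3, foot4, foot5 only 4 to 6 are there at a start; the rules pass over those that are not, and their reading is None.
At some moment in a run one of foot0, foot1, foot2, foot3, foot4, foot5 may be knocked a few centimetres aside while the robot is not near it.
It also fails if it takes over 200 s, if anything falls off the work surface, if the arm or the gripper's body presses on something with over 40 N, if the wrist force passes 120 N, or if a joint passes its speed limit or range.

### The arm

A 7-joint arm with a two-finger parallel gripper is mounted at the origin on the work surface. World frame = base frame: x ahead of the robot, y to its left, z up, the work surface at z = 0. Lengths are in m, angles in rad, forces in N, time in s.
With the tool pointing down it reaches from about 0.4 to 0.875 m from the base axis. Payload 19.3 kg.
Tool frame: the origin (TCP) lies at the very end of the fingers, on their centre line; the grasp point (between the pads) lies 19 mm behind it; z points along the fingers, y is the line along which they close (so a half turn about z gives the same grasp; the last joint's range is limited). The gripper opens to 85 mm and grips with 20 to 120 N. Pads are 22 mm wide; open, the fingers measure 114 mm over their backs; the gripper's body (76 mm by 85 mm) begins 54 mm behind the grasp point. The pads swing forward as they close: fully open they stand 13 mm farther back than shut.
Start: joints at [-1.402, 0.521, -0.036, 1.599, 0.021, 1.021, -0.113], TCP at [0.148, 0.607, 0.231] pointing down, gripper open.
Joint ranges: [-2.91, 2.91], [-0.3, 2.13], [-1.5, 1.42], [0.17, 2.43], [-1.26, 4.41], [0.16, 1.93], [-2.52, 2.52]. Speed limits (rad/s): [1.89, 1.89, 2.39, 2.39, 3.01, 3.01, 3.01].

### API

Orientations are given as [roll, pitch, yaw] about the fixed x, y, z axes, in that order (R = Rz(yaw) Ry(pitch) Rx(roll)).
In Python, from workcell import observe, grab_frame, job_done gives the robot as it stands.
- The arm moves only by the tool move_arm, never from a script. Its argument "plan" is a list that holds one entry, the list of rows, each a list of 7 numbers: the shift along the tool's x, y, z each as a share of 0.02 m, from -1 to 1, then the turn, a rotation vector about the tool's x, y, z each as a share of 6 degrees, from -1 to 1, then the opening, from -1 (shut) to 1 (fully open). A call has exactly 10 rows; each row shifts and turns the commanded pose from where the row before left it, along the tool's axes as they then stand; what a row does not reach is not made up. A row lasts 1/10 s, in which the tool goes at most 50 mm and 8.59 degrees, less where a joint would pass 70% of its speed; a pose out of reach is approached as far as the arm can. A call with a number of a shift or a turn outside -1 to 1 is refused whole. A call with a gripper value outside its range is refused whole. The fingers move at their own pace and stop on an object; "grip_force" is the grip in N (left out, the last holds). Time passes only in rows, so rows that do not move let the fingers close, or fill a call up. It gives the time, the measured TCP pose, the force, the opening and the grip force at its end, in the units of the state.
- observe(): the state, without advancing time (a new reading comes with each control period).
- grab_frame(name): name is "scene" or "top" or "wrist"; returns a dict with "color" (400x640x3 uint8, red, green, blue), "intrinsics" (3x3 intrinsics, pixels), "k1" (the pictures are not rectified: a ray, as slopes to the right and down, at radius r is drawn at 1 + k1 r^2 times it, then the intrinsics apply), "position" and "orientation" of the camera in the world; the wrist camera has in their place "tool_from_camera" (4x4, takes a point from camera to tool coordinates, whose origin is the TCP and whose axes are the flange's). Camera axes: x right, y down, z forward; pixel columns grow to the right and rows downward; lengths in m; the calibration is good to about 2 mm. A picture is of the moment at which its call begins: read the wrist's pose just before it. There is no depth.
- job_done(): hands the job in; it is judged then, once.
The state is a dict: "clock": time; "qpos": joint angles; "qd": joint speeds; "joint_efforts": joint torques, N m; "position": TCP position; "tool_rot": TCP orientation; "force": force on the tool from outside, world axes, zero at the start; "moment": the same for the moment, N m; "grip_width": finger opening in m; "finger_force": force on a finger pad.
Only numpy, scipy, OpenCV 4.12 (cv2) and the standard library are available. Lean on these libraries where they do the work, as an engineer would, in place of code of your own. Each camera call takes 0.05 s, during which the arm holds its last target. There are 200 camera calls.

## Working session

There is one attempt and no reset: what is moved stays moved. The work goes in short steps, Python scripts to look and compute and a tool call to move; the robot and the scene stay as the last step left them, time stands still between calls to the robot, and variables do not carry over. Pictures are saved under pics/ and viewed, at most 14 in all, crops included, and the job is handed in when it is done.

Besides the shell and the picture viewer there is one more tool, called in YAML: its name, and indented under it one key for each argument. move_arm: Moves the arm, as the interface text tells. Shift numbers are shares of 0.02 m and turn numbers shares of 6 degrees, none past 1 either way. Its arguments: {"type":"object","properties":{"plan":{"type":"array"},"grip_force":{"type":"number"}},"required":["plan"]}

```bash
mkdir -p pics; ls; cat > h.py <<'E'
import numpy as np, cv2, json
from workcell import observe, grab_frame, job_done
from scipy.spatial.transform import Rotation as R
def grab(name,tag):
    s=observe(); f=grab_frame(name)
    cv2.imwrite(f'pics/{tag}.png',f['color'][:,:,::-1])
    K=np.array(f['intrinsics']);
    if 'tool_from_camera' in f:
        T=np.eye(4);T[:3,:3]=rot(s['tool_rot']);T[:3,3]=s['position'];T=T@np.array(f['tool_from_camera'])
        P=T[:3,3];O=T[:3,:3]
    else:
        P=np.array(f['position']);O=rot(f['orientation'])
    d=dict(K=K.tolist(),k1=float(f['k1']),P=P.tolist(),O=O.tolist()); json.dump(d,open(f'pics/{tag}.json','w'))
    return f['color'],d
def rot(o):
    o=np.array(o,float)
    return o if o.shape==(3,3) else (R.from_euler('xyz',o).as_matrix() if o.size==3 else R.from_quat(o).as_matrix())
def ray(d,u,v):
    K=np.array(d['K']);k=d['k1']
    x=np.array([(u-K[0,2])/K[0,0],(v-K[1,2])/K[1,1]]);y=x.copy()
    for _ in range(20): y=x/(1+k*(y@y))
    return np.array(d['P']),np.array(d['O'])@np.array([y[0],y[1],1])
def onz(d,u,v,z):
    p,r=ray(d,u,v); return p+r*(z-p[2])/r[2]
def proj(d,X):
    c=np.array(d['O']).T@(np.array(X)-np.array(d['P']));y=c[:2]/c[2];y=y*(1+d['k1']*(y@y));K=np.array(d['K'])
    return K[0,0]*y[0]+K[0,2],K[1,1]*y[1]+K[1,2]
def load(t): return cv2.imread(f'pics/{t}.png'),json.load(open(f'pics/{t}.json'))
E
python3 - <<'E'
from h import *
print(observe())
for n in('scene','top','wrist'):
    c,d=grab(n,n+'0'); print(n,d)
E
```

```text
pics
{'clock': 0.0, 'qpos': array([-1.40217653,  0.52201627, -0.03631533,  1.59998483,  0.02119783,
        1.02111434, -0.11277652]), 'qd': array([ 0.00027741,  0.00086788,  0.00026973,  0.00032373, -0.00029188,
        0.00039716,  0.0023455 ]), 'joint_efforts': array([-1.83122123e-03, -9.27080226e+01,  1.97875723e+00, -3.69927478e+01,
        1.75695255e-02,  7.87762518e-03, -5.43794556e-05]), 'position': array([0.14781082, 0.60692755, 0.23073277]), 'tool_rot': array([-3.14045800e+00,  8.55668059e-05,  2.90277440e+00]), 'force': array([-0.36972955, -0.36275994, -0.27544833]), 'moment': array([ 0.01213382, -0.00829662,  0.00156732]), 'finger_force': 0.0, 'grip_width': 0.08529547857716328}
scene {'K': [[433.0388530542241, 0.0, 319.4008907005905], [0.0, 433.0388530542241, 198.31903952950123], [0.0, 0.0, 1.0]], 'k1': -0.03239591007347194, 'P': [1.2075838359375797, -0.796532414390099, 0.7682759274642257], 'O': [[0.7812555408191914, 0.33198540938297694, -0.5286071016323279], [0.6242113244603257, -0.4155748587150526, 0.6615570717779762], [-4.8526272213245125e-05, -0.8468076669237128, -0.
[... 168 characters left out ...]
, 'P': [0.3073377401026299, 0.06158323648320868, 1.1163914764820668], 'O': [[-0.13180335911323543, -0.9659095193127962, 0.22281533840243306], [-0.9912696856027721, 0.12922453143990434, -0.026180734885005302], [-0.003504986654646894, -0.2243207992475518, -0.9745090528535334]]}
wrist {'K': [[350.99751239369243, 0.0, 318.6064631817386], [0.0, 350.99751239369243, 208.58236204300846], [0.0, 0.0, 1.0]], 'k1': -0.012583311480195862, 'P': [0.07828163545753641, 0.6234695299976893, 0.3733862344425716], 'O': [[0.23716369492818243, 0.9327012002710311, 0.2717017718399864], [0.9714693705845201, -0.2274681079947707, -0.06712318423163555], [-0.0008023865195913527, 0.27986913166381044, -0.9600378249410884]]}
```

View pics/top0.png

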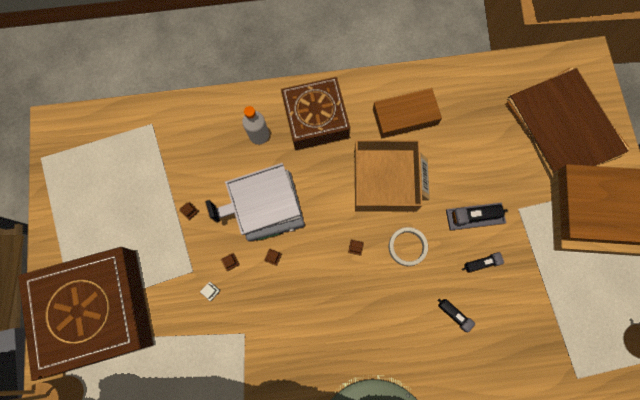

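View pics/scene0.png

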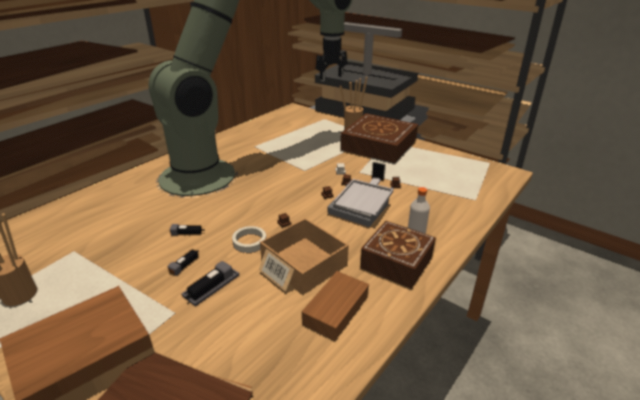

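The top picture shows four dark feet at (189,211), (231,261), (273,257) and (356,247). A white look-alike is at (209,291). There are three scanner sizes: a docked one at (477,215), a middle one at (484,262) and a small one at (456,315). The docked one is the largest. I'll confirm with a crop.

```bash
python3 - <<'E'
from h import *
im,d=load('top0')
cv2.imwrite('pics/crop1.png',cv2.resize(im[90:340,170:520],None,fx=2.28,fy=2.28,interpolation=cv2.INTER_CUBIC))
hsv=cv2.cvtColor(im,cv2.COLOR_BGR2HSV)
m=((hsv[:,:,2]<100)&(hsv[:,:,1]>90)).astype(np.uint8)*255
n,l,st,c=cv2.connectedComponentsWithStats(m)
for i in range(1,n):
    if 40<st[i,4]<1200:
        ct=max(cv2.findContours((l==i).astype(np.uint8),0,2)[0],key=cv2.contourArea)
        print(c[i].round(1),st[i,4],onz(d,*c[i],0.015).round(3),cv2.minAreaRect(ct))
# pan bright grey / others
for nm,(u,v),z in [('tab',(212,211),.1),('dock',(477,215),0.02),('tape',(408,246),.02),('glue',(257,128),.05),('white',(209,291),.015)]:
    print(nm,onz(d,u,v,z).round(3))
E
```

```text
[319.1 131.2] 855 [0.767 0.026 0.015] ((316.11199951171875, 113.29273223876953), (62.49714660644531, 58.507965087890625), 77.19573211669922)
[327.6  88.8] 201 [ 0.886 -0.012  0.015] ((327.87060546875, 87.91764831542969), (28.83788299560547, 16.106264114379883), 32.47119140625)
[293.9  95.9] 194 [0.878 0.081 0.015] ((293.4230651855469, 95.1153793334961), (15.808956146240234, 27.457660675048828), 33.6900634765625)
[314.9 107.9] 434 [0.835 0.029 0.015] ((314.73077392578125, 107.65383911132812), (30.23116111755371, 30.23116111755371), 33.690067291259766)
[335.8 119.5] 214 [ 0.795 -0.022  0.015] ((331.6882629394531, 116.8470458984375), (21.259185791015625, 21.367652893066406), 77.47119140625)
[402.6 126.1] 411 [ 0.752 -0.196  0.015] ((403.454833984375, 126.39881896972656), (68.43659973144531, 30.628036499023438), 12.804265975952148)
[301.4 127.1] 212 [0.785 0.071 0.015] ((301.75, 128.25001525878906), (30.497051239013672, 16.50545310974121), 34.215702056884766)
[397.1 155.8] 719 [ 0.672 -0.168  0.015] ((388.5, 172.5), (61.0, 61.0), 90.0)
[220.7 215.6] 140 [0.573 0.303 0.015] ((217.31607055
[... 565 characters left out ...]
40625), (13.597793579101562, 12.649109840393066), 18.434947967529297)
[230.4 261.7] 165 [0.453 0.289 0.015] ((230.10003662109375, 261.7000427246094), (12.969193458557129, 12.969193458557129), 63.43495178222656)
[469.4 266.9] 52 [ 0.363 -0.296  0.015] ((471.32080078125, 266.1226501464844), (10.302042007446289, 19.505197525024414), 74.05460357666016)
[446.4 311.9] 44 [ 0.264 -0.219  0.015] ((447.3473205566406, 313.3348083496094), (34.049888610839844, 5.026698112487793), 51.07245635986328)
[632.7 339.4] 426 [ 0.147 -0.639  0.015] ((631.5, 340.5), (33.0, 15.0), 90.0)
tab [0.566 0.304 0.1  ]
dock [ 0.488 -0.34   0.02 ]
tape [ 0.433 -0.154  0.02 ]
glue [0.783 0.185 0.05 ]
white [0.389 0.346 0.015]
```

View pics/crop1.png

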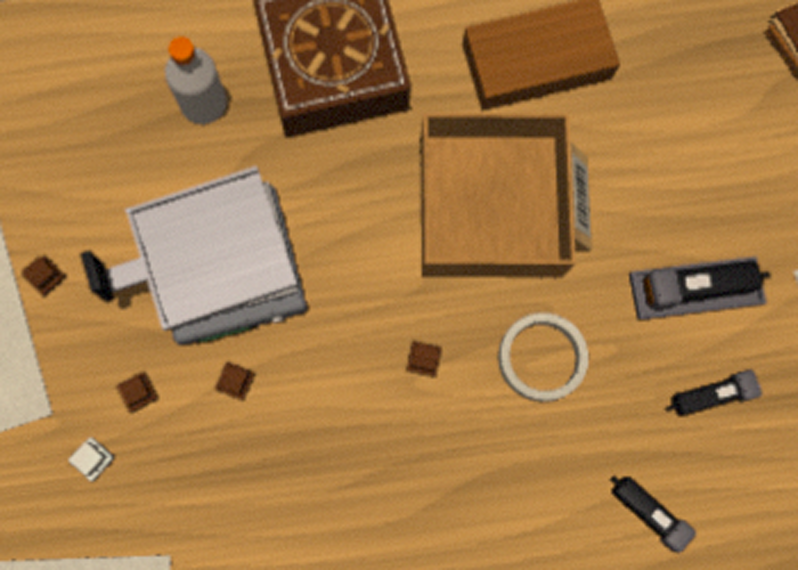

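The crop confirms it: four dark feet standing upright, one white foot to ignore, and the largest scanner in its dock with its hood towards the bin. Next I'll move over the feet and the pan for a wrist view.

move_arm:
  plan:
    - [[-1,-0.6,-0.1,0,0,0,1],[-1,-0.6,-0.1,0,0,0,1],[-1,-0.6,-0.1,0,0,0,1],[-1,-0.6,-0.1,0,0,0,1],[-1,-0.6,-0.1,0,0,0,1],[-1,-0.6,-0.1,0,0,0,1],[-1,-0.6,-0.1,0,0,0,1],[-1,-0.6,-0.1,0,0,0,1],[-1,-0.6,-0.1,0,0,0,1],[-1,-0.6,-0.1,0,0,0,1]]

```text
clock: 1.15
position: [0.3143, 0.4425, 0.2513]
tool_rot: [-3.141, -0.0, 2.903]
force: [0.1, 0.7, 0.1]
grip_width: 0.0853
finger_force: 0.0
```

move_arm:
  plan:
    - [[-1,-0.6,-0.3,0,0,0,1],[-1,-0.6,-0.3,0,0,0,1],[-1,-0.6,-0.3,0,0,0,1],[-1,-0.6,-0.3,0,0,0,1],[-1,-0.6,-0.3,0,0,0,1],[-1,-0.6,-0.3,0,0,0,1],[-1,-0.6,-0.3,0,0,0,1],[-1,-0.6,-0.3,0,0,0,1],[-0.5,0,0,0,0,0,1],[0,0,0,0,0,0,1]]

```text
clock: 2.15
position: [0.457, 0.3095, 0.299]
tool_rot: [-3.141, 0.0, 2.901]
force: [-0.1, 0.3, -0.4]
grip_width: 0.0854
finger_force: 0.0
```

```bash
python3 - <<'E'
from h import *
c,d=grab('wrist','w1');s=observe();print(s['position'],s['tool_rot'],s['clock'])
E
```

```text
[0.45603337 0.31019609 0.29882683] [-3.14125758e+00 -5.58323599e-04  2.90249823e+00] 2.2
```

View pics/w1.png

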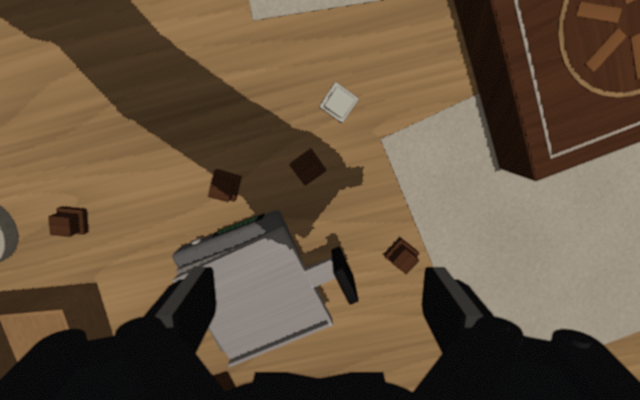

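The wrist view shows four feet at (308,166), (225,186), (69,221) and (401,255), with the pan's tab at (345,275). Next I'll measure them by casting mask contours onto planes.

```bash
cat >> h.py <<'E'
def rect(im,d,mask,seed,z):
    n,l,st,c=cv2.connectedComponentsWithStats(mask.astype(np.uint8))
    ids=l[max(0,seed[1]-4):seed[1]+5,max(0,seed[0]-4):seed[0]+5]; ids=ids[ids>0]
    if not len(ids): return None
    i=np.bincount(ids).argmax()
    ct=max(cv2.findContours((l==i).astype(np.uint8),0,2)[0],key=cv2.contourArea)[:,0]
    P=np.array([onz(d,u,v,z)[:2] for u,v in ct])*1000
    r=cv2.minAreaRect(P.astype(np.float32))
    return np.round(r[0],1),np.round(r[1],1),round(r[2],1),st[i,4]
def goto(pos,yaw,pitch=0,n=None):
    """rows in tool axes from measured pose to the target, tool down at yaw"""
    s=observe();T=rot(s['tool_rot']);D=T.T@(np.array(pos)-s['position']);G=R.from_euler('xyz',[np.pi,pitch,yaw]).as_matrix()
    print('shift shares',(D/.02).round(2),'turn shares',(np.degrees(R.from_matrix(T.T@G).as_rotvec())/6).round(2))
E
python3 - <<'E'
from h import *
im,d=load('w1');h=cv2.cvtColor(im,cv2.COLOR_BGR2HSV).astype(int)
for s in [(308,166),(225,186),(69,221),(401,255)]:
    for t in (70,90):
        m=(h[:,:,2]<t)&(h[:,:,1]>95); print(s,im[s[1],s[0]],t,rect(im,d,m,s,.016))
print('tab',onz(d,340,252,.113).round(4),onz(d,352,300,.113).round(4),onz(d,345,275,.1).round(4))
it,dt=load('top0');h=cv2.cvtColor(it,cv2.COLOR_BGR2HSV).astype(int)
print('pan top',rect(it,dt,(h[:,:,1]<40)&(h[:,:,2]>130),(265,200),.052))
print('tabtop',onz(dt,208,203,.113).round(3),onz(dt,215,220,.113).round(3))
for n,(u,v),z in [('binNW',(356,143),.07),('NE',(418,143),.07),('SE',(421,209),.07),('SW',(355,209),.07),('lab1',(425,157),.06),('lab2',(424,199),.06)]: print(n,onz(dt,u,v,z).round(3))
E
```

```text
(308, 166) [ 8 15 29] 70 (array([449.8, 217.7]), array([420.4, 178.9]), 44.2, np.int32(17400))
(308, 166) [ 8 15 29] 90 (array([406.5, 183.5]), array([539.7, 185.6]), 40.8, np.int32(30547))
(225, 186) [ 7 17 30] 70 (array([449.8, 217.7]), array([420.4, 178.9]), 44.2, np.int32(17400))
(225, 186) [ 7 17 30] 90 (array([406.5, 183.5]), array([539.7, 185.6]), 40.8, np.int32(30547))
(69, 221) [11 22 41] 70 (array([447.6, -19.8]), array([48.8, 38.6]), 71.6, np.int32(687))
(69, 221) [11 22 41] 90 (array([447.8, -20.2]), array([50.6, 41. ]), 69.5, np.int32(1009))
(401, 255) [25 41 69] 70 (array([595.7, 387.9]), array([40.9, 32. ]), 37.2, np.int32(435))
(401, 255) [25 41 69] 90 (array([596.1, 388.4]), array([43.4, 33.6]), 36.5, np.int32(743))
tab [0.5302 0.3133 0.113 ] [0.5867 0.3134 0.113 ] [0.5631 0.312  0.1   ]
pan top (array([592.9, 206.8]), array([145.6, 190.1]), 8.8, np.int32(3391))
tabtop [0.583 0.309 0.113] [0.541 0.296 0.113]
binNW [ 0.701 -0.06   0.07 ]
NE [ 0.68  -0.214  0.07 ]
SE [ 0.512 -0.191  0.07 ]
SW [ 0.533 -0.033  0.07 ]
lab1 [ 0.644 -0.227  0.06 ]
lab2 [ 0.538 -0.205  0.06 ]
```

```bash
python3 - <<'E'
from h import *
it,dt=load('top0')
C=[onz(dt,u,v,.06)[:2] for u,v in [(226.1,183),(283.2,164.6),(301.6,217.2),(243.7,233.9)]];print(np.round(C,4),np.mean(C,0))
im,d=load('w1');h=cv2.cvtColor(im,cv2.COLOR_BGR2HSV).astype(int)
print([onz(d,u,v,.06)[:2].round(4) for u,v in [(331,322),(229,363),(302,266)]])
for s in [(308,166),(225,186)]:
    for t in (32,36,42):
        m=(h[:,:,2]<t); print(s,t,rect(im,d,m,s,.016), im[s[1]-25,s[0]],im[s[1]+22,s[0]])
bigger=cv2.resize(im[140:340,150:440],None,fx=2.7,fy=2.7,interpolation=cv2.INTER_CUBIC);cv2.imwrite('pics/crop2.png',np.clip(bigger.astype(float)*1.8,0,255).astype(np.uint8))
E
```

```text
[[0.6431 0.2739]
 [0.672  0.1282]
 [0.5322 0.0985]
 [0.5099 0.2421]] [0.5892951  0.18568355]
[array([0.6429, 0.2792]), array([0.6714, 0.1359]), array([0.56  , 0.2633])]
(308, 166) 32 (array([453.8, 296.1]), array([29.5, 30.7]), 21.2, np.int32(353)) [32 51 67] [33 50 66]
(308, 166) 36 (array([453.1, 295.9]), array([31.7, 31.5]), 22.1, np.int32(650)) [32 51 67] [33 50 66]
(308, 166) 42 (array([453.3, 295.9]), array([32.4, 32.8]), 21.8, np.int32(701)) [32 51 67] [33 50 66]
(225, 186) 32 (array([449.1, 192. ]), array([31.8, 27.3]), 57.9, np.int32(331)) [36 54 71] [ 74 111 141]
(225, 186) 36 (array([449.4, 191.8]), array([32.1, 29.4]), 58.9, np.int32(484)) [36 54 71] [ 74 111 141]
(225, 186) 42 (array([449.8, 191.6]), array([32.7, 31.6]), 60.5, np.int32(522)) [36 54 71] [ 74 111 141]
```

View pics/crop2.png

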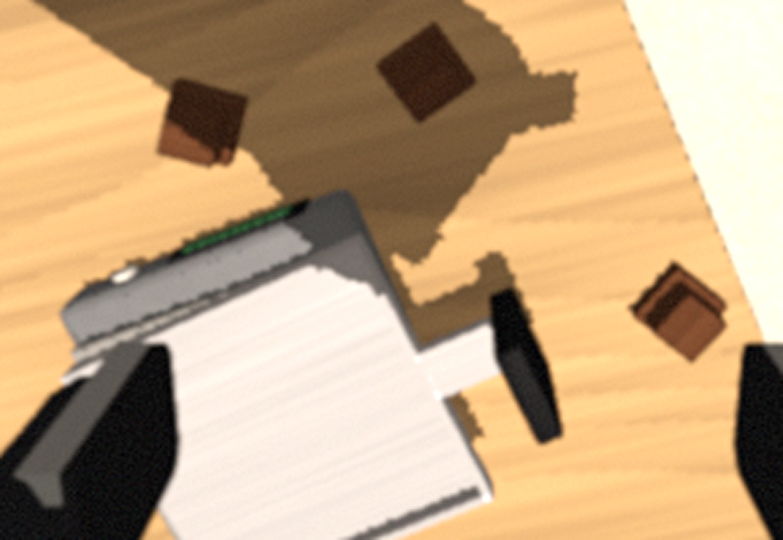

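Foot A is at (453,296) mm with yaw 22°, foot B at (450,192) with yaw 60°, and foot D at (596,388) with yaw 37°. The pan centre is at (589,187) with yaw about -78°, which agrees with the measured tab position. I'll start with foot A.

```bash
python3 - <<'E'
from h import *
goto([.4535,.296,.013],np.radians(202))
E
```

```text
shift shares [-0.05 -0.71 14.29] turn shares [-0.   -0.01 -5.95]
```

move_arm:
  plan:
    - [[0,-0.7,1,0,0,0,1],[0,0,1,0,0,-1,1],[0,0,1,0,0,-1,1],[0,0,1,0,0,-1,1],[0,0,1,0,0,-1,1],[0,0,1,0,0,-1,1],[0,0,1,0,0,-0.95,1],[0,0,1,0,0,0,1],[0,0,1,0,0,0,1],[0,0,1,0,0,0,1]]
  grip_force: 40

```text
clock: 3.2
position: [0.4517, 0.2973, 0.0982]
tool_rot: [3.141, -0.001, -2.756]
force: [0.4, 0.0, -0.1]
grip_width: 0.0849
finger_force: 0.0
```

move_arm:
  plan:
    - [[0,0,1,0,0,0,1],[0,0,1,0,0,0,1],[0,0,1,0,0,0,1],[0,0,1,0,0,0,1],[0,0,0.3,0,0,0,1],[0,0,0,0,0,0,1],[0,0,0,0,0,0,-1],[0,0,0,0,0,0,-1],[0,0,0,0,0,0,-1],[0,0,0,0,0,0,-1]]
  grip_force: 40

```text
clock: 4.2
position: [0.4531, 0.2964, 0.0138]
tool_rot: [3.141, 0.001, -2.757]
force: [0.2, -0.6, 0.6]
grip_width: 0.0284
finger_force: 0.4
```

move_arm:
  plan:
    - [[0,0,0,0,0,0,-1],[0,0,0,0,0,0,-1],[0,0,0,0,0,0,-1],[0,0,-1,0,0,0,-1],[0,0,-1,0,0,0,-1],[0,0,-1,0,0,0,-1],[0,0,-1,0,0,0,-1],[0,0,-1,0,0,0,-1],[0,0,-1,0,0,0,-1],[0,0,-1,0,0,0,-1]]

```text
clock: 5.2
position: [0.4528, 0.2962, 0.1543]
tool_rot: [3.142, 0.0, -2.757]
force: [0.6, 1.2, -0.4]
grip_width: 0.0253
finger_force: 39.7
```

```bash
python3 - <<'E'
from h import *
c=np.array([.589,.187]);ex=np.array([np.cos(np.radians(-78)),np.sin(np.radians(-78))]);ey=np.array([-ex[1],ex[0]])
for a,b in [(.035,.033),(.035,-.033),(-.035,.033),(-.035,-.033)]: print(a,b,(c+a*ex+b*ey).round(4))
p=c-.035*ex-.033*ey; goto([*p,.063],np.radians(192)); print(observe()['position'])
E
```

```text
0.035 0.033 [0.6286 0.1596]
0.035 -0.033 [0.564  0.1459]
-0.035 0.033 [0.614  0.2281]
-0.035 -0.033 [0.5494 0.2144]
shift shares [-2.94 -5.6   4.57] turn shares [0.   0.   1.67]
[0.45284981 0.29616235 0.15434403]
```

move_arm:
  plan:
    - [[-0.49,-0.93,0,0,0,0,-1],[-0.49,-0.93,0,0,0,0,-1],[-0.49,-0.93,0,0,0,0,-1],[-0.49,-0.93,0,0,0,0,-1],[-0.49,-0.93,0,0,0,0,-1],[-0.49,-0.93,0,0,0,0,-1],[0,0,0.5,0,0,0.84,-1],[0,0,1,0,0,0.84,-1],[0,0,1,0,0,0,-1],[0,0,1,0,0,0,-1]]

```text
clock: 6.2
position: [0.5493, 0.2148, 0.0828]
tool_rot: [3.142, 0.0, -2.933]
force: [0.6, -0.0, -0.6]
grip_width: 0.0249
finger_force: 39.8
```

move_arm:
  plan:
    - [[0,0,0.5,0,0,0,-1],[0,0,0.5,0,0,0,-1],[0,0,0,0,0,0,-1],[0,0,0,0,0,0,0.2],[0,0,0,0,0,0,0.2],[0,0,0,0,0,0,0.2],[0,0,-0.5,0,0,0,0.2],[0,0,-1,0,0,0,0.2],[0,0,-1,0,0,0,0.2],[0,0,-1,0,0,0,0.2]]

```text
clock: 7.2
position: [0.5493, 0.2148, 0.1349]
tool_rot: [3.141, 0.0, -2.933]
force: [0.5, 0.2, 0.3]
grip_width: 0.0512
finger_force: 0.0
```

```bash
python3 - <<'E'
from h import *
c,d=grab('wrist','w2')
goto([.4495,.192,.0135],np.radians(150)); print(observe()['position'])
E
```

```text
shift shares [ 5.22 -0.1   6.21] turn shares [0.02 0.04 6.99]
[0.5506723  0.21532465 0.13805867]
```

View pics/w2.png

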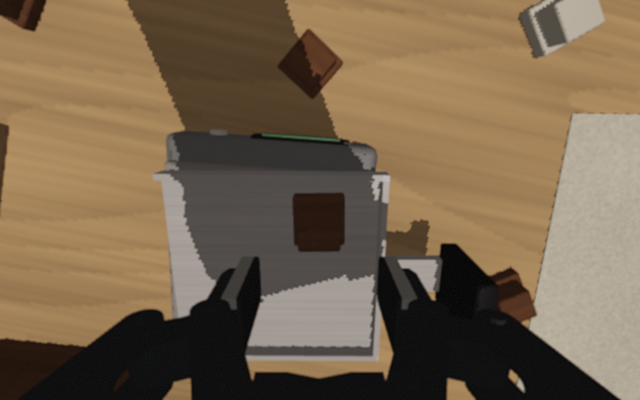

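Foot A stands in the pan at (319,222), aligned with it. Foot B is at (310,65). I'll recheck B and then pick it.

```bash
python3 - <<'E'
from h import *
im,d=load('w2')
print(onz(d,310,64,.016).round(4),onz(d,319,212,.08).round(4))
for q in [(278,62),(309,30),(341,66),(310,98)]: print(onz(d,*q,.016)[:2].round(4))
goto([.4495,.192,.0135],np.radians(150)); print(observe()['position'])
E
```

```text
[0.4529 0.1881 0.016 ] [0.5377 0.2122 0.08  ]
[0.4562 0.1661]
[0.432  0.1831]
[0.4497 0.2094]
[0.475  0.1926]
shift shares [ 5.22 -0.1   6.21] turn shares [0.02 0.04 6.99]
[0.5506723  0.21532465 0.13805867]
```

move_arm:
  plan:
    - [[0.85,-0.03,0,0,0,0,0.2],[0.85,-0.03,0,0,0,0,0.2],[0.85,-0.03,0,0,0,0,0.2],[0.85,-0.03,0,0,0,0,0.6],[0.85,-0.03,0,0,0,0,0.6],[0.85,0,0,0,0,0,0.6],[0,0,0,0,0,1,0.6],[0,0,0.8,0,0,1,0.6],[0,0,0.8,0,0,1,0.6],[0,0,0.8,0,0,1,0.6]]

```text
clock: 8.25
position: [0.4505, 0.191, 0.0856]
tool_rot: [3.141, 0.001, 2.927]
force: [-0.5, 0.5, 0.6]
grip_width: 0.0685
finger_force: 0.0
```

move_arm:
  plan:
    - [[0,0,0.8,0,0,1,0.6],[0,0,0.8,0,0,1,0.6],[0,0,0.8,0,0,1,0.6],[0,0,0.8,0,0,0.33,0.6],[0,0,0.4,0,0,0,0.6],[0,0,0,0,0,0,-1],[0,0,0,0,0,0,-1],[0,0,0,0,0,0,-1],[0,0,0,0,0,0,-1],[0,0,0,0,0,0,-1]]

```text
clock: 9.25
position: [0.4505, 0.191, 0.0142]
tool_rot: [3.14, 0.0, 2.583]
force: [-1.3, -0.9, 7.5]
grip_width: 0.0253
finger_force: 39.4
```

move_arm:
  plan:
    - [[0,0,0,0,0,0,-1],[0,0,-1,0,0,0,-1],[0,0,-1,0,0,0,-1],[0,0,-1,0,0,0,-1],[0,0,-1,0,0,0,-1],[0,0,-1,0,0,0,-1],[0,0,-1,0,0,0,-1],[0,0,-1,0,0,0,-1],[0,0,0,0,0,0,-1],[0,0,0,0,0,0,-1]]

```text
clock: 10.25
position: [0.4502, 0.191, 0.1539]
tool_rot: [3.14, 0.0, 2.583]
force: [-0.2, 0.3, -0.1]
grip_width: 0.0252
finger_force: 39.7
```

```bash
python3 - <<'E'
from h import *
goto([.564,.146,.063],np.radians(192)); print(observe()['position'])
E
```

```text
shift shares [-6.01  1.11  4.55] turn shares [ 0.01  0.01 -7.34]
[0.45022756 0.19095261 0.15385336]
```

move_arm:
  plan:
    - [[-1,0.19,0,0,0,0,-1],[-1,0.19,0,0,0,0,-1],[-1,0.19,0,0,0,0,-1],[-1,0.18,0,0,0,0,-1],[-1,0.18,0,0,0,0,-1],[-1,0.18,0,0,0,0,-1],[0,0,0,0,0,-1,-1],[0,0,0,0,0,-1,-1],[0,0,0,0,0,-1,-1],[0,0,0,0,0,-1,-1]]

```text
clock: 11.25
position: [0.5631, 0.1458, 0.1524]
tool_rot: [-3.141, -0.001, 3.006]
force: [1.1, -0.2, -0.8]
grip_width: 0.0251
finger_force: 39.7
```

move_arm:
  plan:
    - [[0,0,0,0,0,-1,-1],[0,0,0,0,0,-1,-1],[0,0,0.8,0,0,-1,-1],[0,0,0.8,0,0,-0.34,-1],[0,0,0.8,0,0,0,-1],[0,0,0.8,0,0,0,-1],[0,0,0.8,0,0,0,-1],[0,0,0.5,0,0,0,-1],[0,0,0,0,0,0,-1],[0,0,0,0,0,0,0.2]]

```text
clock: 12.25
position: [0.5634, 0.1458, 0.0629]
tool_rot: [-3.142, -0.001, -2.932]
force: [0.0, -0.3, -0.3]
grip_width: 0.0384
finger_force: 0.0
```

move_arm:
  plan:
    - [[0,0,0,0,0,0,0.2],[0,0,0,0,0,0,0.2],[0,0,-0.5,0,0,0,0.2],[0,0,-1,0,0,0,0.2],[0,0,-1,0,0,0,0.2],[0,0,-1,0,0,0,0.2],[0,0,-1,0,0,0,0.2],[0,0,-1,0,0,0,0.2],[0,0,0,0,0,0,0.2],[0,0,0,0,0,0,0.2]]

```text
clock: 13.25
position: [0.5637, 0.146, 0.174]
tool_rot: [3.141, 0.001, -2.932]
force: [-0.4, -0.6, -1.4]
grip_width: 0.0513
finger_force: 0.0
```

```bash
python3 - <<'E'
from h import *
c,d=grab('wrist','w3');c2,d2=grab('top','t3')
h=cv2.cvtColor(c2,cv2.COLOR_RGB2HSV).astype(int)
for s in [(189,211),(356,247)]: print(rect(c2,d2,(h[:,:,2]<100)&(h[:,:,1]>90),s,.016))
goto([.596,.388,.0135],np.radians(217)); print(observe()['position'])
E
```

```text
(array([595.6, 381. ]), array([32.6, 29.8]), 38.5, np.int32(106))
(array([446.6, -26.4]), array([31.5, 11.9]), 10.1, np.int32(25))
shift shares [-4.12 11.5   7.97] turn shares [ 0.   -0.01 -4.17]
[0.56326395 0.14584497 0.17295337]
```

View pics/w3.png

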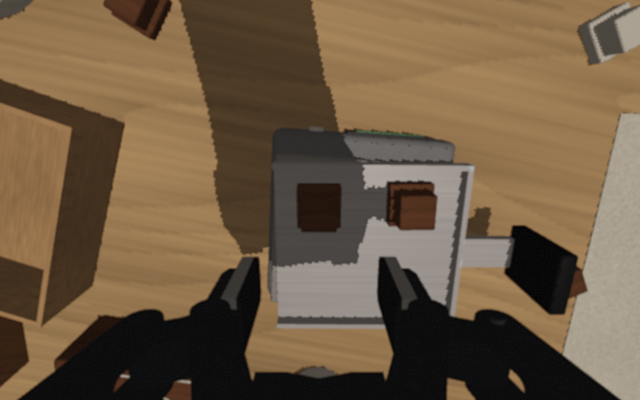

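Both feet stand in the pan at (319,207) and (412,205). Foot D is next, at (596,388).

move_arm:
  plan:
    - [[-0.34,0.96,0,0,0,0,0.2],[-0.34,0.96,0,0,0,0,0.2],[-0.34,0.96,0,0,0,0,0.2],[-0.34,0.96,0,0,0,0,0.2],[-0.34,0.96,0,0,0,0,0.2],[-0.34,0.96,0,0,0,0,0.2],[-0.34,0.96,0,0,0,0,0.2],[-0.34,0.96,0,0,0,0,0.2],[-0.34,0.96,0,0,0,0,0.2],[-0.34,0.96,0,0,0,0,0.2]]

```text
clock: 14.35
position: [0.5901, 0.3496, 0.1731]
tool_rot: [-3.141, -0.0, -2.932]
force: [0.6, 0.1, 1.0]
grip_width: 0.0513
finger_force: 0.0
```

move_arm:
  plan:
    - [[-0.34,0.96,0,0,0,0,0.6],[-0.34,0.96,0,0,0,0,0.6],[0,0,0,0,0,-1,0.6],[0,0,0,0,0,-1,0.6],[0,0,0.5,0,0,-1,0.6],[0,0,1,0,0,-1,0.6],[0,0,1,0,0,-0.17,0.6],[0,0,0,0,0,0,0.6],[0,0,0,0,0,0,0.6],[0,0,0,0,0,0,0.6]]

```text
clock: 15.35
position: [0.5959, 0.3889, 0.1244]
tool_rot: [-3.141, 0.001, -2.496]
force: [-0.2, 0.6, -0.0]
grip_width: 0.0681
finger_force: 0.0
```

```bash
python3 - <<'E'
from h import *
c,d=grab('wrist','w4')
h=cv2.cvtColor(c,cv2.COLOR_RGB2HSV).astype(int)
print(proj(d,[.596,.388,.016]),observe()['position'])
u,v=map(int,proj(d,[.596,.388,.016]))
print(rect(c,d,(h[:,:,2]<90)&(h[:,:,1]>110),(u,v),.016))
goto([.596,.388,.0135],np.radians(217))
cv2.imwrite('pics/crop4.png',cv2.resize(c[:,:,::-1],(480,300)))
E
```

```text
(np.float64(317.70563800341114), np.float64(205.84908461141868)) [0.59596672 0.3888473  0.12450731]
(array([619.3, 374. ]), array([299.6, 135.7]), 42.3, np.int32(33863))
shift shares [ 0.03 -0.03  5.55] turn shares [-0.    0.01 -0.  ]
```

View pics/crop4.png

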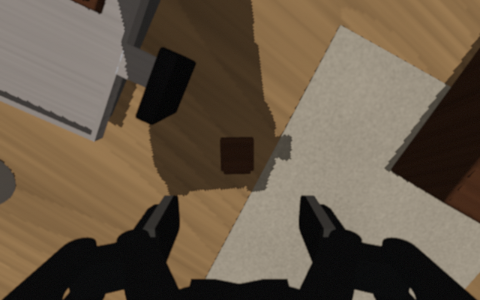

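The foot is at (316,207), exactly where the measurement puts it, and square to the fingers. I'll descend and grip.

move_arm:
  plan:
    - [[0,0,1,0,0,0,0.6],[0,0,1,0,0,0,0.6],[0,0,1,0,0,0,0.6],[0,0,1,0,0,0,0.6],[0,0,1,0,0,0,0.6],[0,0,0.55,0,0,0,0.6],[0,0,0,0,0,0,-1],[0,0,0,0,0,0,-1],[0,0,0,0,0,0,-1],[0,0,0,0,0,0,-1]]

```text
clock: 16.4
position: [0.5963, 0.3888, 0.0138]
tool_rot: [-3.142, 0.002, -2.496]
force: [-1.4, -0.2, 6.9]
grip_width: 0.0252
finger_force: 40.4
```

move_arm:
  plan:
    - [[0,0,0,0,0,0,-1],[0,0,0,0,0,0,-1],[0,0,-1,0,0,0,-1],[0,0,-1,0,0,0,-1],[0,0,-1,0,0,0,-1],[0,0,-1,0,0,0,-1],[0,0,-1,0,0,0,-1],[0,0,-1,0,0,0,-1],[0,0,-1,0,0,0,-1],[0,0,-0.5,0,0,0,-1]]

```text
clock: 17.4
position: [0.5962, 0.3887, 0.1659]
tool_rot: [-3.142, 0.003, -2.496]
force: [0.3, 0.4, -0.7]
grip_width: 0.0253
finger_force: 39.4
```

```bash
python3 - <<'E'
from h import *
goto([.614,.228,.063],np.radians(192)); print(observe()['position'])
E
```

```text
shift shares [ 4.14 -6.95  5.13] turn shares [0.01 0.03 4.17]
[0.59623056 0.38869585 0.16592032]
```

move_arm:
  plan:
    - [[0.59,-0.99,0,0,0,0,-1],[0.59,-0.99,0,0,0,0,-1],[0.59,-0.99,0,0,0,0,-1],[0.59,-0.99,0,0,0,0,-1],[0.59,-0.99,0,0,0,0,-1],[0.59,-1,0,0,0,0,-1],[0.6,-1,0,0,0,0,-1],[0,0,0,0,0,1,-1],[0,0,0,0,0,1,-1],[0,0,0,0,0,1,-1]]

```text
clock: 18.4
position: [0.6131, 0.2272, 0.163]
tool_rot: [3.141, 0.0, -2.814]
force: [0.4, -0.2, -0.5]
grip_width: 0.0253
finger_force: 39.4
```

move_arm:
  plan:
    - [[0,0,0,0,0,1,-1],[0,0,0,0,0,0.17,-1],[0,0,1,0,0,0,-1],[0,0,1,0,0,0,-1],[0,0,1,0,0,0,-1],[0,0,1,0,0,0,-1],[0,0,0.6,0,0,0,-1],[0,0,0.5,0,0,0,-1],[0,0,0,0,0,0,-1],[0,0,0,0,0,0,0.2]]

```text
clock: 19.4
position: [0.6134, 0.2275, 0.0607]
tool_rot: [3.141, 0.001, -2.931]
force: [0.2, 0.2, -0.6]
grip_width: 0.0384
finger_force: 0.0
```

move_arm:
  plan:
    - [[0,0,0,0,0,0,0.2],[0,0,0,0,0,0,0.2],[0,0,-0.5,0,0,0,0.2],[0,0,-1,0,0,0,0.2],[0,0,-1,0,0,0,0.2],[0,0,-1,0,0,0,0.2],[0,0,-1,0,0,0,0.2],[0,0,-1,0,0,0,0.2],[0,0,0,0,0,0,0.2],[0,0,0,0,0,0,0.2]]

```text
clock: 20.4
position: [0.6132, 0.2275, 0.1711]
tool_rot: [3.141, 0.001, -2.932]
force: [-1.1, -0.8, -0.1]
grip_width: 0.0513
finger_force: 0.0
```

```bash
python3 - <<'E'
from h import *
goto([.46,-.02,.2],np.radians(180)); print(observe()['position'])
E
```

```text
shift shares [ 10.06 -10.51  -1.46] turn shares [0.   0.01 2.  ]
[0.61320931 0.22750915 0.1710934 ]
```

move_arm:
  plan:
    - [[1,-1,-0.1,0,0,0.2,0.2],[1,-1,-0.1,0,0,0.2,0.2],[1,-1,-0.1,0,0,0.2,0.2],[1,-1,-0.1,0,0,0.2,0.2],[1,-1,-0.1,0,0,0.2,0.6],[1,-1,0,0,0,0.2,0.6],[1,-1,0,0,0,0.2,0.6],[1,-1,0,0,0,0.2,0.6],[1,-1,0,0,0,0.2,0.6],[0.8,-0.8,0,0,0,0.2,0.6]]

```text
clock: 21.4
position: [0.4401, 0.0091, 0.1799]
tool_rot: [-3.141, -0.001, 3.14]
force: [-0.0, 0.9, -0.6]
grip_width: 0.0682
finger_force: 0.0
```

move_arm:
  plan:
    - [[0,0,0,0,0,0,0.6],[0,0,0,0,0,0,0.6],[0,0,0,0,0,0,0.6],[0,0,0,0,0,0,0.6],[0,0,0,0,0,0,0.6],[0,0,0,0,0,0,0.6],[0,0,0,0,0,0,0.6],[0,0,0,0,0,0,0.6],[0,0,0,0,0,0,0.6],[0,0,0,0,0,0,0.6]]

```text
clock: 22.4
position: [0.4416, 0.0103, 0.1803]
tool_rot: [-3.142, 0.0, 3.141]
force: [-0.0, -0.0, -0.6]
grip_width: 0.0679
finger_force: 0.0
```

```bash
python3 - <<'E'
from h import *
c,d=grab('wrist','w5')
print(proj(d,[.448,-.02,.016]),observe()['position'],observe()['tool_rot'])
u,v=map(int,proj(d,[.448,-.02,.016]))
h=cv2.cvtColor(c,cv2.COLOR_RGB2HSV).astype(int)
for t in (32,42,60,90):print(rect(c,d,(h[:,:,2]<t),(u,v),.016))
goto([.448,-.02,.0135],np.radians(180))
E
```

```text
(np.float64(285.55037284027543), np.float64(196.29599751063765)) [0.44163299 0.01028327 0.18031741] [-3.14159167e+00 -1.75919154e-06  3.14151685e+00]
(array([450.5, -22.4]), array([0., 0.]), 0.0, np.int32(1))
(array([448. , -21.8]), array([31.8, 36.4]), 69.5, np.int32(1353))
(array([448.1, -21.8]), array([33.9, 38.3]), 69.2, np.int32(1515))
(array([392.6, -15.4]), array([219.6, 138.1]), 6.0, np.int32(31587))
shift shares [-0.32 -1.51  8.34] turn shares [-0. -0. -0.]
```

View pics/w5.png

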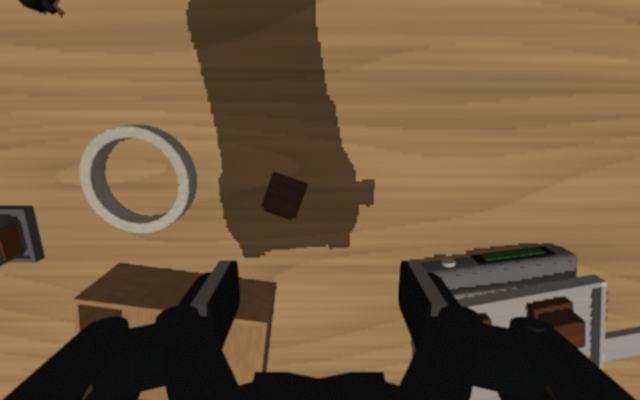

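Foot C is at (285,196), yaw 69.5°, and clear of the tape and the bin.

move_arm:
  plan:
    - [[-0.16,-0.77,0,0,0,0,0.6],[-0.16,-0.77,0,0,0,0,0.6],[0,0,1,0,0,1,0.6],[0,0,1,0,0,1,0.6],[0,0,1,0,0,1,0.6],[0,0,1,0,0,0.42,0.6],[0,0,1,0,0,0,0.6],[0,0,1,0,0,0,0.6],[0,0,1,0,0,0,0.6],[0,0,1,0,0,0,0.6]]

```text
clock: 23.45
position: [0.4481, -0.0205, 0.0195]
tool_rot: [3.141, 0.0, 2.783]
force: [0.0, 0.8, 0.3]
grip_width: 0.0684
finger_force: 0.0
```

move_arm:
  plan:
    - [[0,0,0.34,0,0,0,0.6],[0,0,0,0,0,0,-1],[0,0,0,0,0,0,-1],[0,0,0,0,0,0,-1],[0,0,0,0,0,0,-1],[0,0,0,0,0,0,-1],[0,0,0,0,0,0,-1],[0,0,-1,0,0,0,-1],[0,0,-1,0,0,0,-1],[0,0,-1,0,0,0,-1]]

```text
clock: 24.45
position: [0.4482, -0.0205, 0.0749]
tool_rot: [3.141, 0.001, 2.783]
force: [-0.0, 0.5, -0.5]
grip_width: 0.0248
finger_force: 39.8
```

move_arm:
  plan:
    - [[0,0,-1,0,0,0,-1],[0,0,-1,0,0,0,-1],[0,0,-1,0,0,0,-1],[0,0,-1,0,0,0,-1],[0,0,-1,0,0,0,-1],[0,0,0,0,0,-1,-1],[0,0,0,0,0,-1,-1],[0,0,0,0,0,-1,-1],[0,0,0,0,0,-1,-1],[0,0,0,0,0,-1,-1]]

```text
clock: 25.45
position: [0.4481, -0.0206, 0.1743]
tool_rot: [-3.141, 0.001, -2.972]
force: [0.4, 0.4, -0.8]
grip_width: 0.025
finger_force: 39.8
```

```bash
python3 - <<'E'
from h import *
goto([.628,.16,.063],np.radians(192)); print(observe()['position'])
E
```

```text
shift shares [-10.39   7.38   5.58] turn shares [-0.    0.01 -0.38]
[ 0.44807333 -0.02055131  0.17430634]
```

move_arm:
  plan:
    - [[-0.94,0.67,0,0,0,0,-1],[-0.94,0.67,0,0,0,0,-1],[-0.94,0.67,0,0,0,0,-1],[-0.94,0.67,0,0,0,0,-1],[-0.94,0.67,0,0,0,0,-1],[-0.94,0.67,0,0,0,0,-1],[-0.95,0.67,0,0,0,0,-1],[-0.95,0.67,0,0,0,0,-1],[-0.95,0.67,0,0,0,0,-1],[-0.95,0.67,0,0,0,0,-1]]

```text
clock: 26.45
position: [0.6128, 0.1434, 0.1745]
tool_rot: [-3.142, 0.001, -2.976]
force: [1.2, -0.1, 0.1]
grip_width: 0.0246
finger_force: 39.8
```

move_arm:
  plan:
    - [[-0.95,0.67,0,0,0,-0.38,-1],[0,0,1,0,0,0,-1],[0,0,1,0,0,0,-1],[0,0,1,0,0,0,-1],[0,0,1,0,0,0,-1],[0,0,1,0,0,0,-1],[0,0,0.5,0,0,0,-1],[0,0,0,0,0,0,-1],[0,0,0,0,0,0,-1],[0,0,0,0,0,0,0.2]]

```text
clock: 27.45
position: [0.6291, 0.1592, 0.0644]
tool_rot: [3.142, 0.001, -2.936]
force: [-0.3, 0.6, -0.0]
grip_width: 0.0385
finger_force: 0.0
```

move_arm:
  plan:
    - [[0,0,0,0,0,0,0.2],[0,0,0,0,0,0,0.2],[0,0,-0.5,0,0,0,0.2],[0,0,-1,0,0,0,0.2],[0,0,-1,0,0,0,0.2],[0,0,-1,0,0,0,0.2],[0,0,-1,0,0,0,0.2],[0,0,-1,0,0,0,0.2],[0.5,0,-1,0,0,0,0.2],[0.5,0,-0.5,0,0,0,0.2]]

```text
clock: 28.45
position: [0.6093, 0.155, 0.2058]
tool_rot: [3.141, 0.002, -2.937]
force: [-0.4, 0.7, -1.2]
grip_width: 0.051
finger_force: 0.0
```

move_arm:
  plan:
    - [[0.5,0.5,0,0,0,0,0.2],[0.5,0.5,0,0,0,0,0.2],[0.5,0.5,0,0,0,0,0.2],[0.5,0.5,0,0,0,0,0.2],[0,0.5,0,0,0,0,0.2],[0,0.5,0,0,0,0,0.2],[0,0,0,0,0,0,0.2],[0,0,0,0,0,0,0.2],[0,0,0,0,0,0,0.2],[0,0,0,0,0,0,0.2]]

```text
clock: 29.45
position: [0.558, 0.205, 0.2034]
tool_rot: [-3.141, -0.0, -2.937]
force: [0.3, -0.4, 0.3]
grip_width: 0.0512
finger_force: 0.0
```

```bash
python3 - <<'E'
from h import *
c,d=grab('wrist','w6');print(observe()['position'],observe()['tool_rot'][2])
grab('top','t6')
goto([.564,.305,.095],np.radians(192))
E
```

```text
[0.5579533  0.20510156 0.20344452] -2.9371442955736735
shift shares [-1.31  4.83  5.42] turn shares [-0.    0.   -0.05]
```

View pics/w6.png

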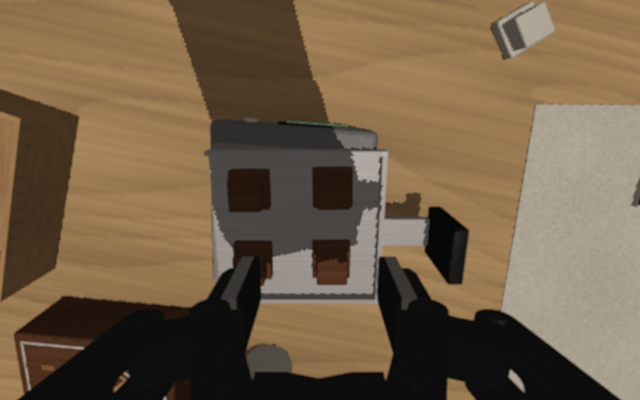

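All four feet lie in the pan at (249,190), (332,187), (255,262) and (331,262). The tab is at (447,245). Before gripping, I'll check the tab geometry against the projection.

```bash
python3 - <<'E'
from h import *
im,d=load('w6')
c=np.array([.589,.187]);
for yaw in (-76,-78,-80):
    a=np.radians(yaw);ex=np.array([np.cos(a),np.sin(a)]);ey=np.array([-ex[1],ex[0]])
    print(yaw,'tab',[[tuple(np.round(proj(d,[*(c-x*ex+y*ey),.045+z])).astype(int)) for y in(-.022,.022) for x in(.114,.126)] for z in (.006,.068)])
    print('pan',[tuple(np.round(proj(d,[*(c+x*ex+y*ey),z])).astype(int)) for x,y,z in [(.075,-.07,.062),(-.075,-.07,.062),(-.075,.07,.062)]])
    print([(c+x*ex+y*ey).round(4) for x,y in [(-.12,0)]])
m=(im.max(2)<25).astype(np.uint8);m[300:]=0
n,l,st,cc=cv2.connectedComponentsWithStats(m);i=l[245,450];ct=max(cv2.findContours((l==i).astype(np.uint8),0,2)[0],key=cv2.contourArea)
print(i,st[i],cv2.approxPolyDP(ct,2.5,True)[:,0].tolist())
E
```

```text
-76 tab [[(np.int64(422), np.int64(193)), (np.int64(436), np.int64(192)), (np.int64(420), np.int64(240)), (np.int64(433), np.int64(240))], [(np.int64(447), np.int64(214)), (np.int64(464), np.int64(213)), (np.int64(443), np.int64(271)), (np.int64(460), np.int64(271))]]
pan [(np.int64(192), np.int64(147)), (np.int64(379), np.int64(139)), (np.int64(378), np.int64(296))]
[array([0.56  , 0.3034])]
-78 tab [[(np.int64(423), np.int64(197)), (np.int64(436), np.int64(197)), (np.int64(419), np.int64(244)), (np.int64(432), np.int64(244))], [(np.int64(448), np.int64(219)), (np.int64(465), np.int64(219)), (np.int64(442), np.int64(276)), (np.int64(458), np.int64(276))]]
pan [(np.int64(195), np.int64(144)), (np.int64(382), np.int64(143)), (np.int64(375), np.int64(298))]
[array([0.5641, 0.3044])]
-80 tab [[(np.int64(423), np.int64(202)), (np.int64(437), np.int64(202)), (np.int64(418), np.int64(248)), (np.int64(431), np.int64(249))], [(np.int64(448), np.int64(225)), (np.int64(465), np.int64(225)), (np.int64(440), np.int64(281)), (np.int64(456), np.int64(281))]]
pan [(np.int64(198), np.int64(141)), (np.int64(385), np.int64(146)), (np.int64(373), np.int64(301))]
[array([0.5682, 0.3052])]
8 [ 426  208   41   75 1522] [[430, 208], [426, 251], [450, 282], [453, 233], [466, 230], [441, 209]]
```

move_arm:
  plan:
    - [[-0.28,0.83,0,0,0,0,-0.15],[-0.28,0.83,0,0,0,0,-0.15],[-0.28,0.83,0,0,0,0,-0.15],[-0.28,0.84,0,0,0,0,-0.15],[-0.28,0.84,0,0,0,0,-0.15],[-0.28,0.84,0,0,0,0,-0.15],[0,0,1,0,0,0,-0.15],[0,0,1,0,0,0,-0.15],[0,0,1,0,0,0,-0.15],[0,0,0.2,0,0,0,-0.15]]

```text
clock: 30.55
position: [0.5693, 0.3108, 0.1373]
tool_rot: [-3.141, -0.003, -2.936]
force: [-0.6, -0.2, 1.1]
grip_width: 0.0363
finger_force: 0.0
```

```bash
python3 - <<'E'
from h import *
c,d=grab('wrist','w7');print(observe()['position'],observe()['tool_rot'][2])
print(proj(d,[.5705,.310,.113]))
E
```

```text
[0.56961724 0.310843   0.13797619] -2.9360492860690317
(np.float64(317.3589234321093), np.float64(253.42698367994484))
```

View pics/w7.png

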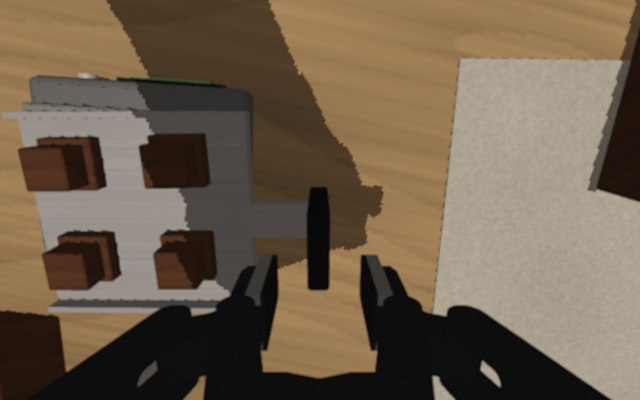

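The tab is centred between the fingers at u=318. It is about 5 mm off along tool x, so I'll correct that, descend, grip and lift slowly.

move_arm:
  plan:
    - [[0.25,0,0,0,0,0,-0.15],[0,0,0.8,0,0,0,-0.15],[0,0,0.8,0,0,0,-0.15],[0,0,0.8,0,0,0,-0.15],[0,0,0.8,0,0,0,-0.15],[0,0,0,0,0,0,-0.15],[0,0,0,0,0,0,-0.15],[0,0,0,0,0,0,-1],[0,0,0,0,0,0,-1],[0,0,0,0,0,0,-1]]
  grip_force: 90

```text
clock: 31.6
position: [0.5658, 0.3097, 0.0763]
tool_rot: [3.141, 0.001, -2.937]
force: [-0.8, -0.3, 5.9]
grip_width: 0.0111
finger_force: 87.8
```

move_arm:
  plan:
    - [[0,0,0,0,0,0,-1],[0,0,0,0,0,0,-1],[0,0,0,0,0,0,-1],[0,0,0,0,0,0,-1],[0,0,-0.05,0,0,0,-1],[0,0,-0.1,0,0,0,-1],[0,0,-0.2,0,0,0,-1],[0,0,-0.3,0,0,0,-1],[0,0,-0.4,0,0,0,-1],[0,0,-0.4,0,0,0,-1]]

```text
clock: 32.6
position: [0.5654, 0.3095, 0.1053]
tool_rot: [3.142, 0.0, -2.936]
force: [0.2, 0.6, -3.8]
grip_width: 0.0109
finger_force: 87.6
```

```bash
python3 - <<'E'
from h import *
c,d=grab('wrist','w8');s=observe();print(s['position'],s['tool_rot'],s['force'],s['moment'])
c,d=grab('scene','s8')
cv2.imwrite('pics/crop8.png',cv2.resize(c[140:300,220:460,::-1],None,fx=3,fy=3,interpolation=cv2.INTER_CUBIC))
E
```

```text
[0.56601466 0.30980408 0.10668983] [ 3.14096917e+00  1.79333670e-03 -2.93658498e+00] [ 0.69050868  0.08395253 -1.41434533] [ 0.31379719  0.01491127 -0.05395768]
```

View pics/crop8.png

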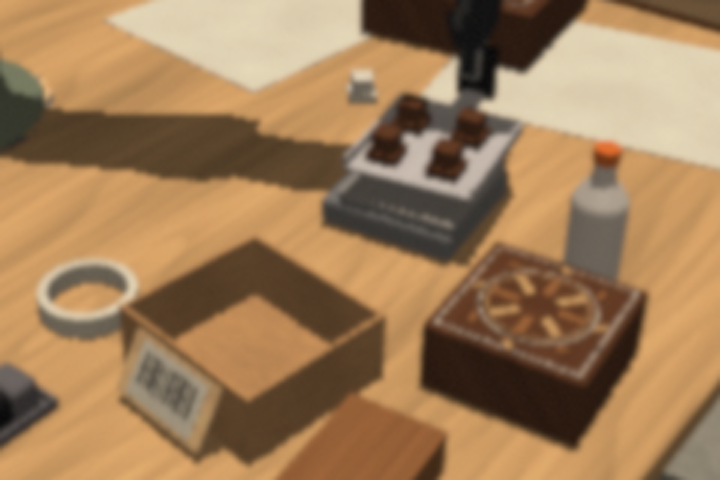

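The pan is lifted level with all four feet aboard. Next I'll carry it gently to the bin, with the lip about 3 cm above the rim.

move_arm:
  plan:
    - [[0,0,-0.3,0,0,0,-1],[0,-0.1,-0.4,0,0,0,-1],[-0.06,-0.3,-0.4,0,0,0,-1],[-0.07,-0.5,-0.3,0,0,0,-1],[-0.07,-0.6,0,0,0,0,-1],[-0.07,-0.6,0,0,0,0,-1],[-0.07,-0.6,0,0,0,0,-1],[-0.07,-0.6,0,0,0,0,-1],[-0.07,-0.6,0,0,0,0,-1],[-0.07,-0.6,0,0,0,0,-1]]

```text
clock: 33.7
position: [0.5947, 0.2225, 0.1324]
tool_rot: [-3.141, -0.0, -2.937]
force: [-0.3, -0.1, -2.7]
grip_width: 0.0112
finger_force: 87.8
```

move_arm:
  plan:
    - [[-0.06,-0.6,0,0,0,0,-1],[-0.06,-0.6,0,0,0,0,-1],[-0.06,-0.6,0,0,0,0,-1],[-0.06,-0.6,0,0,0,0,-1],[-0.06,-0.6,0,0,0,0,-1],[-0.06,-0.6,0,0,0,0,-1],[-0.06,-0.6,0,0,0,0,-1],[-0.06,-0.6,0,0,0,0,-1],[-0.06,-0.6,0,0,0,0,-1],[-0.06,-0.6,0,0,0,0,-1]]

```text
clock: 34.7
position: [0.6309, 0.1076, 0.1325]
tool_rot: [-3.142, -0.0, -2.936]
force: [0.1, -0.0, -3.1]
grip_width: 0.0111
finger_force: 87.8
```

move_arm:
  plan:
    - [[0,-0.5,0,0,0,0,-1],[0,-0.33,0,0,0,0.2,-1],[0,0,0,0,0,0.4,-1],[0,0,0,0,0,0.5,-1],[0,0,0,0,0,0.5,-1],[0,0,0,0,0,0.5,-1],[0,0,0,0,0,0.5,-1],[0,0,0,0,0,0.4,-1],[0,0,0,0,0,0.24,-1],[0,0,0,0,0,0,-1]]

```text
clock: 35.7
position: [0.634, 0.0925, 0.1325]
tool_rot: [3.142, 0.0, 3.007]
force: [-0.1, -0.2, -3.4]
grip_width: 0.0108
finger_force: 87.8
```

```bash
python3 - <<'E'
from h import *
c,d=grab('wrist','w9');s=observe();print(s['position'],s['tool_rot'],s['moment'])
b,e=grab('scene','s9')
o=np.vstack([cv2.resize(c[:,:,::-1],(480,300)),cv2.resize(b[130:300,220:492,::-1],(480,300),interpolation=cv2.INTER_CUBIC)])
cv2.imwrite('pics/both9.png',o)
E
```

```text
[0.63400528 0.09245102 0.13249406] [-3.14157442e+00 -2.68965139e-05  3.00808389e+00] [ 0.29034362 -0.02706904  0.0657845 ]
```

View pics/both9.png

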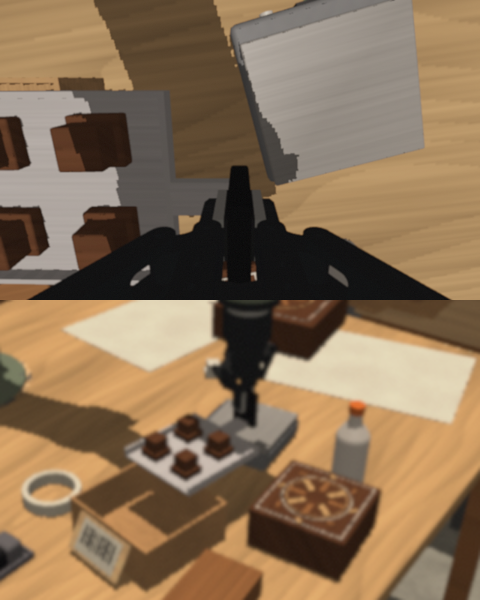

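The pan's lip hangs over the bin with the four feet in place. Now I'll tip it about the lip.

move_arm:
  plan:
    - [[0,-0.09,-0.61,-0.6,0,0,-1],[0,-0.09,-0.61,-0.6,0,0,-1],[0,-0.09,-0.61,-0.6,0,0,-1],[0,-0.09,-0.61,-0.6,0,0,-1],[0,-0.09,-0.61,-0.6,0,0,-1],[0,-0.09,-0.61,-0.6,0,0,-1],[0,-0.09,-0.61,-0.6,0,0,-1],[0,-0.09,-0.61,-0.6,0,0,-1],[0,-0.09,-0.61,-0.6,0,0,-1],[0,-0.09,-0.61,-0.6,0,0,-1]]

```text
clock: 36.8
position: [0.6273, 0.0417, 0.2435]
tool_rot: [2.511, 0.001, 3.008]
force: [0.3, 0.9, -2.8]
grip_width: 0.011
finger_force: 88.3
```

move_arm:
  plan:
    - [[0,-0.09,-0.61,-0.6,0,0,-1],[0,-0.09,-0.61,-0.6,0,0,-1],[0,0,0,0,0,0,-1],[0,0,0,0,0,0,-1],[0,0,0,0,0,0,-1],[0,0,0,0,0,0,-1],[0,0,0,0,0,0,-1],[0,0,0,0,0,0,-1],[0,0,0,0,0,0,-1],[0,0,0,0,0,0,-1]]

```text
clock: 37.8
position: [0.6249, 0.0248, 0.2599]
tool_rot: [2.388, -0.0, 3.008]
force: [0.5, 0.3, -2.5]
grip_width: 0.0111
finger_force: 88.5
```

```bash
python3 - <<'E'
from h import *
s=observe();print(s['position'],s['tool_rot'],s['moment'])
T=rot(s['tool_rot']);L=s['position']+T@[0,-.195,.028];print('lip',L,'tilt',np.degrees(np.arccos(-T[2,2])))
c,d=grab('wrist','w10');b,e=grab('scene','s10');t,f=grab('top','t10')
o=np.vstack([np.hstack([cv2.resize(c[:,:,::-1],(400,250)),cv2.resize(t[100:250,200:440,::-1],(400,250))]),cv2.resize(b[130:300,220:540,::-1],(800,340),interpolation=cv2.INTER_CUBIC)])
cv2.imwrite('pics/both10.png',o)
E
```

```text
[0.62488068 0.02479316 0.25986645] [ 2.38769967e+00 -2.71454013e-05  3.00763757e+00] [-0.96761493  0.13005015 -0.01083561]
lip [ 0.60844992 -0.09709972  0.10597962] tilt 43.194886432357166
```

View pics/both10.png

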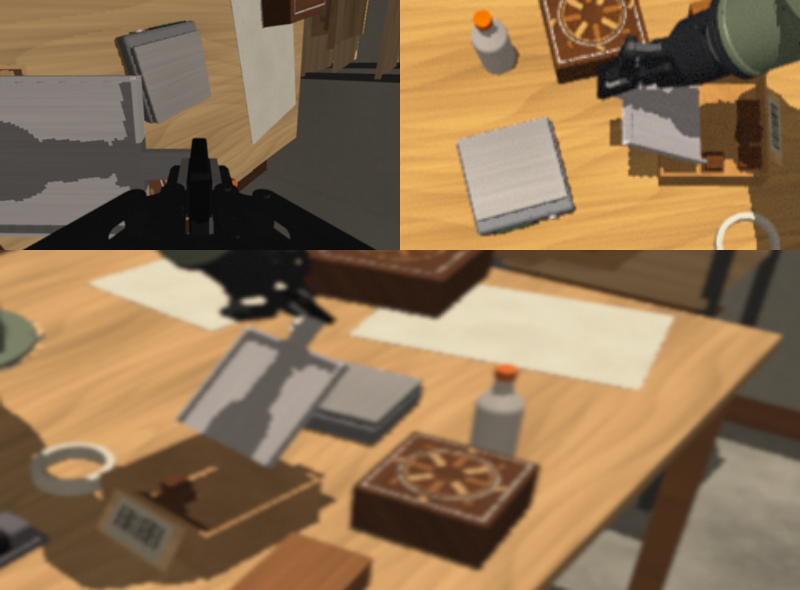

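The pan is empty, and the feet show as dark shapes inside the bin at about (710,160) and (750,135) in the inset. Now I'll tip the pan back and return it to the scale.

move_arm:
  plan:
    - [[0,0.09,0.61,0.6,0,0,-1],[0,0.09,0.61,0.6,0,0,-1],[0,0.09,0.61,0.6,0,0,-1],[0,0.09,0.61,0.6,0,0,-1],[0,0.09,0.61,0.6,0,0,-1],[0,0.09,0.61,0.6,0,0,-1],[0,0.09,0.61,0.6,0,0,-1],[0,0.09,0.61,0.6,0,0,-1],[0,0.09,0.61,0.6,0,0,-1],[0,0.09,0.61,0.6,0,0,-1]]

```text
clock: 38.95
position: [0.6344, 0.0948, 0.1609]
tool_rot: [3.018, 0.001, 3.008]
force: [-0.4, 0.4, -3.7]
grip_width: 0.0109
finger_force: 88.3
```

move_arm:
  plan:
    - [[0,0.09,0.61,0.6,0,0,-1],[0,0.09,0.61,0.6,0,0,-1],[0,0,0,0,0,-0.6,-1],[0,0,0,0,0,-0.6,-1],[0,0,0,0,0,-0.6,-1],[0,0,0,0,0,-0.6,-1],[0,0,0,0,0,-0.6,-1],[0,0,0,0,0,-0.24,-1],[0,0,0,0,0,0,-1],[0,0,0,0,0,0,-1]]

```text
clock: 39.95
position: [0.6351, 0.1002, 0.137]
tool_rot: [3.141, -0.0, -2.938]
force: [-0.2, -0.8, -2.6]
grip_width: 0.0109
finger_force: 88.5
```

```bash
python3 - <<'E'
from h import *
s=observe();print(s['position'],s['tool_rot'],s['moment'])
goto([.566,.3097,.0763],-2.9366)
# feet in the bin, pan over scale: mask in the top view
t,f=grab('top','t11');h=cv2.cvtColor(t,cv2.COLOR_RGB2HSV).astype(int)
# platform centre & yaw from t10 (scale bare)
im,d=load('t10');g=cv2.cvtColor(im,cv2.COLOR_BGR2HSV).astype(int)
u,v=map(int,proj(d,[.59,.19,.045]));print(u,v,g[v,u],rect(im,d,(g[:,:,1]<45)&(g[:,:,2]>120),(u,v),.045))
E
```

```text
[0.63507019 0.10019038 0.13703287] [ 3.14142936e+00 -3.86316811e-05 -2.93795945e+00] [ 0.21472101  0.09153478 -0.01087013]
shift shares [ 1.26 10.96  3.04] turn shares [ 0.   -0.   -0.01]
262 200 [ 16  35 196] (array([576.7, 178. ]), array([152.8, 142.3]), 7.8, np.int32(3175))
```

move_arm:
  plan:
    - [[0.09,0.5,0,0,0,0,-1],[0.09,0.8,0,0,0,0,-1],[0.09,0.8,0,0,0,0,-1],[0.09,0.8,0,0,0,0,-1],[0.09,0.8,0,0,0,0,-1],[0.09,0.8,0,0,0,0,-1],[0.09,0.8,0,0,0,0,-1],[0.09,0.8,0,0,0,0,-1],[0.09,0.8,0,0,0,0,-1],[0.09,0.8,0,0,0,0,-1]]

```text
clock: 41.0
position: [0.5856, 0.2485, 0.137]
tool_rot: [-3.142, -0.0, -2.936]
force: [-0.3, 0.3, -2.6]
grip_width: 0.0109
finger_force: 88.4
```

move_arm:
  plan:
    - [[0.09,0.8,0,0,0,0,-1],[0.09,0.8,0,0,0,0,-1],[0.09,0.8,0,0,0,0,-1],[0.09,0.86,0,0,0,0,-1],[0,0,0.5,0,0,0,-1],[0,0,0.5,0,0,0,-1],[0,0,0.5,0,0,0,-1],[0,0,0.5,0,0,0,-1],[0,0,0.4,0,0,0,-1],[0,0,0.2,0,0,0,-1]]

```text
clock: 42.0
position: [0.5656, 0.3091, 0.0839]
tool_rot: [-3.141, -0.001, -2.937]
force: [0.2, 0.8, -2.3]
grip_width: 0.0109
finger_force: 88.4
```

```bash
python3 - <<'E'
from h import *
s=observe();print(s['position'],s['tool_rot'],s['force'],s['moment']);goto([.566,.3097,.0763],-2.9366)
E
```

```text
[0.56559347 0.3091093  0.08391723] [-3.14113048e+00 -9.98077474e-04 -2.93689537e+00] [ 0.24597453  0.78005824 -2.26468781] [ 0.14264203  0.0657732  -0.01397584]
shift shares [-0.03  0.02  0.38] turn shares [-0.   -0.01 -0.  ]
```

move_arm:
  plan:
    - [[0,0,0.1,0,0,0,-1],[0,0,0.1,0,0,0,-1],[0,0,0.1,0,0,0,-1],[0,0,0.05,0,0,0,-1],[0,0,0.03,0,0,0,-1],[0,0,0,0,0,0,-1],[0,0,0,0,0,0,-1],[0,0,0,0,0,0,-1],[0,0,0,0,0,0,-1],[0,0,0,0,0,0,-1]]

```text
clock: 43.0
position: [0.5658, 0.3096, 0.0775]
tool_rot: [-3.142, 0.0, -2.936]
force: [0.3, 0.1, -2.9]
grip_width: 0.0109
finger_force: 88.4
```

move_arm:
  plan:
    - [[0,0,0,0,0,0,-0.6],[0,0,0,0,0,0,-0.4],[0,0,0,0,0,0,-0.2],[0,0,0,0,0,0,-0.15],[0,0,0,0,0,0,-0.15],[0,0,0,0,0,0,-0.15],[0,0,-0.3,0,0,0,-0.15],[0,0,-0.6,0,0,0,-0.15],[0,0,-1,0,0,0,-0.15],[0,0,-1,0,0,0,-0.15]]

```text
clock: 44.0
position: [0.5658, 0.3096, 0.137]
tool_rot: [3.142, 0.0, -2.936]
force: [-0.4, -0.1, -0.0]
grip_width: 0.0366
finger_force: 0.0
```

move_arm:
  plan:
    - [[0,0,-1,0,0,0,-0.15],[0,0,-1,0,0,0,-0.15],[0,0,-1,0,0,0,0.2],[0,-1,0,0,0,0,0.2],[0,-1,0,0,0,0,0.2],[0,-1,0,0,0,0,0.2],[0,-1,0,0,0,0,0.2],[0,-1,0,0,0,0,0.2],[0,0,0,0,0,0,0.2],[0,0,0,0,0,0,0.2]]

```text
clock: 45.0
position: [0.5862, 0.211, 0.1958]
tool_rot: [3.142, 0.0, -2.937]
force: [0.7, 0.1, 0.5]
grip_width: 0.0511
finger_force: 0.0
```

```bash
python3 - <<'E'
from h import *
s=observe();print(s['position'],s['tool_rot'],s['force'])
w,dw=grab('wrist','w12');t,d=grab('top','t12')
for u,v,p in [(388,150,'rear')]:pass
# pan: compare with the pan rectangle before (top0) 
for n in ('t6','t12','top0'):
    im,dd=load(n);g=cv2.cvtColor(im,cv2.COLOR_BGR2HSV).astype(int)
    print(n,rect(im,dd,(g[:,:,1]<40)&(g[:,:,2]>130),(280,190),.052))
im,dd=load('t12');g=cv2.cvtColor(im,cv2.COLOR_BGR2HSV).astype(int)
m=((g[:,:,2]<95)&(g[:,:,1]>90)).astype(np.uint8)
n,l,st,c=cv2.connectedComponentsWithStats(m[130:290,160:460].copy())
for i in range(1,n):
    if st[i,4]>25:
        q=c[i]+[160,130];print(q.round(),st[i,4],st[i,2:4],onz(dd,*q,.02).round(3))
E
```

```text
[0.58623513 0.21104725 0.19581762] [ 3.14151290e+00  2.62927244e-04 -2.93749681e+00] [0.67030352 0.09393398 0.52823714]
t6 None
t12 None
top0 (array([592.9, 206.8]), array([145.6, 190.1]), 8.8, np.int32(3391))
[321. 139.] 540 [57 20] [0.743 0.024 0.02 ]
[393. 133.] 130 [34  8] [ 0.735 -0.166  0.02 ]
[400. 163.] 856 [61 61] [ 0.65 -0.17  0.02]
[386. 199.] 51 [13 11] [ 0.559 -0.118  0.02 ]
[386. 208.] 296 [64  5] [ 0.536 -0.117  0.02 ]
[454. 217.] 38 [ 5 13] [ 0.49  -0.282  0.02 ]
[308. 227.] 51 [12 21] [0.515 0.088 0.02 ]
[316. 245.] 102 [15 14] [0.466 0.073 0.02 ]
[329. 278.] 200 [28 36] [0.381 0.052 0.02 ]
```

move_arm:
  plan:
    - [[0.39,-0.98,-0.12,0,0,0,0.6],[0.39,-0.98,-0.12,0,0,0,0.6],[0.39,-0.98,-0.12,0,0,0,0.6],[0.39,-0.98,-0.12,0,0,0,0.6],[0.39,-0.98,-0.12,0,0,0,0.6],[0.39,-0.98,-0.12,0,0,0,0.6],[0.39,-0.98,-0.12,0,0,0,0.6],[0.39,-0.98,-0.12,0,0,0,0.6],[0.39,-0.98,-0.12,0,0,0,0.6],[0.39,-0.98,-0.12,0,0,0,0.6]]

```text
clock: 46.1
position: [0.549, 0.002, 0.2198]
tool_rot: [-3.141, 0.0, -2.937]
force: [0.3, -0.3, 0.1]
grip_width: 0.0681
finger_force: 0.0
```

move_arm:
  plan:
    - [[0.39,-0.98,0,0,0,0,0.6],[0.39,-0.98,0,0,0,0,0.6],[0.39,-0.98,0,0,0,0,0.6],[0.39,-0.98,0,0,0,0,0.6],[0.39,-0.98,0,0,0,0,0.6],[0.39,-0.98,0,0,0,0,0.6],[0.39,-0.98,0,0,0,0,0.6],[0.39,-0.98,0,0,0,0,0.6],[0.39,-0.98,0,0,0,0,0.6],[0.39,-0.98,0,0,0,0,0.6]]

```text
clock: 47.1
position: [0.5122, -0.2055, 0.2198]
tool_rot: [-3.141, 0.0, -2.937]
force: [-0.4, 0.4, 0.3]
grip_width: 0.0684
finger_force: 0.0
```

move_arm:
  plan:
    - [[0.39,-0.98,0,0,0,0,0.6],[0.39,-0.98,0,0,0,0,0.6],[0.39,-0.98,0,0,0,0,0.6],[0.39,-0.98,0,0,0,0,0.6],[0.39,-0.98,0,0,0,0,0.6],[0.39,-0.98,0,0,0,0,0.6],[0,0,0,0,0,1,0.6],[0,0,0,0,0,1,0.6],[0,0,0,0,0,1,0.6],[0,0,0,0,0,1,0.6]]

```text
clock: 48.1
position: [0.4903, -0.3292, 0.2197]
tool_rot: [-3.142, 0.0, 2.923]
force: [0.6, 0.4, 0.2]
grip_width: 0.0681
finger_force: 0.0
```

move_arm:
  plan:
    - [[0,0,0,0,0,1,0.6],[0,0,0,0,0,1,0.6],[0,0,0,0,0,1,0.6],[0,0,0,0,0,1,0.6],[0,0,0,0,0,1,0.6],[0,0,0,0,0,1,0.6],[0,0,0,0,0,1,0.6],[0,0,0,0,0,1,0.6],[0,0,0,0,0,1,0.6],[0,0,0,0,0,1,0.6]]

```text
clock: 49.1
position: [0.4904, -0.3291, 0.2197]
tool_rot: [3.141, -0.0, 1.876]
force: [0.5, -0.4, 0.4]
grip_width: 0.0681
finger_force: 0.0
```

move_arm:
  plan:
    - [[0,0,0,0,0,1,0.6],[0,0,0,0,0,1,0.6],[0,0,0,0,0,1,0.6],[0,0,0,0,0,0,0.6],[0,0,0,0,0,0,0.6],[0,0,0,0,0,0,0.6],[0,0,0,0,0,0,0.6],[0,0,0,0,0,0,0.6],[0,0,0,0,0,0,0.6],[0,0,0,0,0,0,0.6]]

```text
clock: 50.1
position: [0.4914, -0.3285, 0.2194]
tool_rot: [-3.142, -0.0, 1.567]
force: [0.7, -0.4, -0.5]
grip_width: 0.0686
finger_force: 0.0
```

```bash
python3 - <<'E'
from h import *
s=observe();print(s['position'],s['tool_rot'],s['qpos'].round(2))
w,dw=grab('wrist','w13');t,d=grab('top','t13')
g=cv2.cvtColor(t,cv2.COLOR_RGB2HSV).astype(int)
print(rect(t,d,(g[:,:,1]<40)&(g[:,:,2]>130),(265,200),.052))
m=((g[:,:,2]<80)&(g[:,:,1]>90)).astype(np.uint8)
n,l,st,c=cv2.connectedComponentsWithStats(m[130:290,160:440].copy())
for i in range(1,n):
    if st[i,4]>25:
        q=c[i]+[160,130];print(q.round(),st[i,4],st[i,2:4],onz(d,*q,.02).round(3))
# wrist: scanner black body, grey dock, white sticker
h=cv2.cvtColor(w,cv2.COLOR_RGB2HSV).astype(int)
p=proj(dw,[.488,-.334,.03]);print('exp',p)
for nm,m,z in [('black',(h[:,:,2]<45),.036),('white',(h[:,:,1]<40)&(h[:,:,2]>150),.036),('amber',(h[:,:,1]>170)&(h[:,:,2]>120)&(h[:,:,0]<25),.03),('grey',(h[:,:,1]<75)&(h[:,:,2]>45)&(h[:,:,2]<130),.012)]:
    n,l,st,c=cv2.connectedComponentsWithStats(m.astype(np.uint8))
    for i in range(1,n):
        if st[i,4]>150: print(nm,c[i].round(),st[i],rect(w,dw,l==i,tuple(np.argwhere(l==i)[0][::-1]),z)[:3])
E
```

```text
[ 0.49138103 -0.32852205  0.21942602] [-3.14157303e+00 -8.55434208e-06  1.56681052e+00] [ 0.08  0.55  0.6   1.73 -0.36  0.98  0.82]
(array([592.3, 206.7]), array([146.3, 191.2]), 9.0, np.int32(3449))
[321. 139.] 512 [56 20] [0.743 0.024 0.02 ]
[393. 133.] 124 [33  8] [ 0.736 -0.166  0.02 ]
[387. 145.] 201 [46  7] [ 0.703 -0.144  0.02 ]
[408. 176.] 162 [17 42] [ 0.611 -0.185  0.02 ]
[415. 184.] 38 [ 9 10] [ 0.589 -0.199  0.02 ]
[386. 199.] 29 [11 11] [ 0.558 -0.119  0.02 ]
[410. 200.] 30 [16  3] [ 0.548 -0.18   0.02 ]
[215. 213.] 48 [10 21] [0.58  0.317 0.02 ]
[388. 208.] 110 [39  5] [ 0.535 -0.121  0.02 ]
[387. 276.] 62 [17 29] [ 0.367 -0.09   0.02 ]
exp (np.float64(315.70664244017246), np.float64(188.14281585505995))
black [77. 80.] [  36   44   77   83 2568] (array([ 274. , -237.3]), array([93.1, 31.8]), 38.5)
black [586. 101.] [576  50  20  90 861] (array([ 728.8, -250.1]), array([14.8, 77.4]), 8.9)
black [315. 187.] [ 289  116   54  145 6050] (array([ 488. , -336.6]), array([140.9,  48.8]), 89.5)
black [197. 169.] [ 175  127   49   93 1681] (array([ 376.2, -320.1]), array([28.7, 
[... 437 characters left out ...]
 (array([ 615.1, -216.4]), array([ 35.9, 105.6]), 82.1)
grey [ 38. 110.] [ 20  92  36  36 698] (array([ 219. , -258.9]), array([21.3, 30.6]), 39.0)
grey [334. 123.] [317 115  27  26 374] (array([ 507.2, -272.2]), array([18. , 33.5]), 47.9)
grey [317. 184.] [310 170  16  28 438] (array([ 489.7, -333.5]), array([28. , 15.4]), 89.7)
grey [203. 215.] [188 204  34  23 566] (array([ 370.9, -366.5]), array([33.4, 21.6]), 8.9)
grey [209. 288.] [191 261  39  55 661] (array([ 367.6, -449.4]), array([76.3, 19.9]), 64.1)
grey [428. 288.] [408 261  39  55 662] (array([ 612.8, -450.8]), array([19.8, 75.5]), 25.3)
grey [ 96. 337.] [  7 295 179 101 339] (array([ 215. , -521.9]), array([277.6,  35. ]), 27.6)
```

The pan is back to within 1 mm of where it started. In the bin, the mask shows a row about three feet long plus a single foot, which accounts for all four. The docked scanner is at about (488,-335) mm along 90°. I need its ends more precisely.

```bash
python3 - <<'E'
from h import *
im,d=load('w13')
for u in (308,316,325):
    print('col',u,[(v,*[int(x) for x in im[v,u]]) for v in range(92,272,6)])
for v in (135,190,235):
    print('row',v,[(u,*[int(x) for x in im[v,u]]) for u in range(276,358,4)])
E
```

```text
col 308 [(92, 78, 116, 146), (98, 77, 115, 146), (104, 72, 108, 138), (110, 35, 54, 71), (116, 36, 37, 42), (122, 39, 39, 41), (128, 46, 70, 98), (134, 36, 36, 39), (140, 38, 39, 41), (146, 38, 38, 40), (152, 35, 36, 39), (158, 36, 35, 39), (164, 8, 7, 7), (170, 10, 7, 10), (176, 13, 12, 14), (182, 15, 14, 14), (188, 8, 8, 10), (194, 9, 10, 11), (200, 8, 8, 6), (206, 10, 10, 12), (212, 11, 10, 9), (218, 10, 8, 9), (224, 9, 11, 10), (230, 11, 10, 9), (236, 8, 8, 9), (242, 5, 3, 4), (248, 13, 11, 12), (254, 36, 57, 74), (260, 77, 114, 145), (266, 82, 121, 153)]
col 316 [(92, 79, 116, 148), (98, 79, 117, 149), (104, 78, 116, 148), (110, 79, 117, 149), (116, 36, 38, 42), (122, 37, 37, 40), (128, 46, 70, 99), (134, 36, 36, 38), (140, 39, 39, 42), (146, 39, 38, 41), (152, 36, 37, 39), (158, 33, 34, 36), (164, 8, 7, 7), (170, 46, 50, 54), (176, 72, 78, 84), (182, 72, 78, 84), (188, 72, 78, 84), (194, 73, 80, 86), (200, 11, 11, 13), (206, 9, 9, 10), (212, 8, 7, 8), (218, 10, 10, 10), (224, 9, 10, 10), (230, 8, 8, 9), (236, 6, 6, 9), (242, 10, 10, 9), (248, 3, 6, 5), (254, 11, 12, 14), (260, 
[... 1104 characters left out ...]
92, 36, 35, 38), (296, 36, 36, 39), (300, 25, 24, 26), (304, 5, 6, 5), (308, 10, 12, 12), (312, 73, 79, 85), (316, 71, 77, 84), (320, 72, 78, 84), (324, 65, 71, 76), (328, 8, 7, 9), (332, 3, 3, 5), (336, 36, 36, 39), (340, 36, 36, 39), (344, 33, 49, 64), (348, 33, 51, 66), (352, 36, 57, 75), (356, 39, 60, 78)]
row 235 [(276, 81, 120, 152), (280, 82, 121, 154), (284, 41, 63, 83), (288, 37, 58, 76), (292, 36, 38, 40), (296, 34, 35, 37), (300, 31, 33, 35), (304, 8, 5, 4), (308, 5, 4, 4), (312, 9, 8, 6), (316, 8, 6, 9), (320, 6, 6, 6), (324, 7, 9, 8), (328, 6, 8, 10), (332, 6, 6, 6), (336, 34, 35, 37), (340, 36, 40, 45), (344, 36, 55, 73), (348, 34, 54, 71), (352, 38, 57, 75), (356, 37, 56, 74)]
```

```bash
python3 - <<'E'
from h import *
im,d=load('w13')
print('front top',onz(d,318,131,.036).round(4),'hood/body',onz(d,318,161,.036).round(4))
print('dock ends',onz(d,316,113,.012).round(4),onz(d,316,257,.012).round(4),onz(d,316,251,.012).round(4))
print('dock sides',onz(d,290,190,.012).round(4),onz(d,342,190,.012).round(4),onz(d,290,235,.012).round(4),onz(d,342,235,.012).round(4))
print('scanner sides',onz(d,302,190,.036).round(4),onz(d,335,190,.036).round(4),onz(d,303,235,.036).round(4),onz(d,335,235,.036).round(4))
print([ (v,int(im[v,318].sum())) for v in range(238,266,2)],[ (v,int(im[v,312].sum())) for v in range(238,266,2)],[ (v,int(im[v,300].sum())) for v in range(238,266,2)],[ (v,int(im[v,338].sum())) for v in range(238,266,2)])
# label
h=cv2.cvtColor(im,cv2.COLOR_BGR2HSV).astype(int)
m=(h[:,:,1]<75)&(h[:,:,2]>45)&(h[:,:,2]<130)
print('label',rect(im,d,m,(440,60),.038),onz(d,449,59,.038).round(4))
E
```

```text
front top [ 0.4905 -0.2794  0.036 ] hood/body [ 0.4904 -0.3067  0.036 ]
dock ends [ 0.4886 -0.264   0.012 ] [ 0.4876 -0.4145  0.012 ] [ 0.4877 -0.4075  0.012 ]
dock sides [ 0.4615 -0.34    0.012 ] [ 0.5147 -0.3402  0.012 ] [ 0.4602 -0.389   0.012 ] [ 0.5154 -0.3892  0.012 ]
scanner sides [ 0.475  -0.3344  0.036 ] [ 0.5064 -0.3345  0.036 ] [ 0.4752 -0.3801  0.036 ] [ 0.5068 -0.3802  0.036 ]
[(238, 28), (240, 18), (242, 29), (244, 24), (246, 19), (248, 21), (250, 23), (252, 22), (254, 31), (256, 29), (258, 24), (260, 89), (262, 233), (264, 340)] [(238, 28), (240, 20), (242, 30), (244, 24), (246, 27), (248, 21), (250, 14), (252, 104), (254, 160), (256, 159), (258, 162), (260, 296), (262, 340), (264, 339)] [(238, 104), (240, 105), (242, 105), (244, 100), (246, 100), (248, 101), (250, 111), (252, 231), (254, 342), (256, 359), (258, 362), (260, 358), (262, 363), (264, 361)] [(238, 109), (240, 111), (242, 108), (244, 105), (246, 110), (248, 108), (250, 108), (252, 150), (254, 156), (256, 155), (258, 155), (260, 152), (262, 175), (264, 241)]
label (array([ 606. , -219.5]), array([33.2, 97.8]), 82.1, np.int32(3705)) [ 0.6033 -0.2191  0.038 ]
```

```bash
python3 - <<'E'
from h import *
it,dt=load('top0')
print('top label',onz(dt,425.5,176.6,.038).round(4))
i2,d2=load('scene0')
h=cv2.cvtColor(i2,cv2.COLOR_BGR2HSV).astype(int)
print([tuple(int(x) for x in i2[v,u]) for u,v in [(277,268),(268,262),(285,275),(264,270),(292,270)]])
# ray intersection scene x top for label middle, scene crop8 corners of plate
q=np.array([(145,333),(213,383),(190,450),(127,390)])/3+[220,140]
c=q.mean(0);print('plate mid px',c);p1,r1=ray(d2,*c);p2,r2=ray(dt,425.5,176.6)
r1/=np.linalg.norm(r1);r2/=np.linalg.norm(r2)
A=np.stack([r1,-r2],1);s=np.linalg.lstsq(A,p2-p1,rcond=None)[0];print(p1+s[0]*r1,p2+s[1]*r2)
print('scene at z.038',onz(d2,*c,.038).round(4))
im,d=load('w13')
print('wrist v rows',[(u,[int(x) for x in im[60,u]]) for u in range(385,525,6)])
E
```

```text
top label [ 0.5997 -0.225   0.038 ]
[(89, 103, 112), (83, 96, 104), (120, 141, 154), (120, 142, 155), (80, 118, 151)]
plate mid px [276.25       269.66666667]
[ 0.60658457 -0.21846906  0.0367959 ] [ 0.60000196 -0.22528061  0.03682137]
scene at z.038 [ 0.6076 -0.2194  0.038 ]
wrist v rows [(385, [70, 99, 123]), (391, [70, 100, 124]), (397, [85, 104, 119]), (403, [94, 107, 115]), (409, [23, 26, 27]), (415, [92, 104, 112]), (421, [95, 108, 116]), (427, [21, 24, 25]), (433, [74, 84, 91]), (439, [94, 107, 114]), (445, [72, 82, 87]), (451, [43, 49, 54]), (457, [91, 104, 111]), (463, [73, 84, 90]), (469, [23, 26, 29]), (475, [91, 103, 110]), (481, [81, 92, 98]), (487, [42, 48, 53]), (493, [97, 109, 117]), (499, [94, 106, 114]), (505, [71, 100, 125]), (511, [70, 99, 123]), (517, [68, 97, 120]), (523, [33, 52, 70])]
```

Three views agree on the label's middle at (604,-219,37) mm. The dock is at (488,-336), with the scanner's centre at (491,-341). I'll pick up the scanner.

move_arm:
  plan:
    - [[-0.65,-0.03,0.1,0,0,0,0.6],[0,0,1,0,0,0,0.6],[0,0,1,0,0,0,0.6],[0,0,1,0,0,0,0.6],[0,0,1,0,0,0,0.6],[0,0,1,0,0,0,0.6],[0,0,1,0,0,0,0.6],[0,0,1,0,0,0,0.6],[0,0,1,0,0,0,0.6],[0,0,1,0,0,0,0.6]]
  grip_force: 60

```text
clock: 51.2
position: [0.4905, -0.3425, 0.0364]
tool_rot: [-3.142, 0.0, 1.566]
force: [0.0, -1.0, -0.2]
grip_width: 0.0683
finger_force: 0.0
```

move_arm:
  plan:
    - [[0,0,0.6,0,0,0,0.6],[0,0,0.4,0,0,0,0.6],[0,0,0,0,0,0,0.6],[0,0,0,0,0,0,0.2],[0,0,0,0,0,0,0],[0,0,0,0,0,0,-1],[0,0,0,0,0,0,-1],[0,0,0,0,0,0,-1],[0,0,0,0,0,0,-1],[0,0,0,0,0,0,-1]]

```text
clock: 52.2
position: [0.4912, -0.3417, 0.0184]
tool_rot: [3.14, 0.001, 1.567]
force: [-1.2, 0.2, 8.3]
grip_width: 0.0329
finger_force: 60.6
```

move_arm:
  plan:
    - [[0,0,0,0,0,0,-1],[0,0,-0.3,0,0,0,-1],[0,0,-0.6,0,0,0,-1],[0,0,-1,0,0,0,-1],[0,0,-1,0,0,0,-1],[0,0,-1,0,0,0,-1],[0,0,-1,0,0,0,-1],[0,0,-1,0,0,0,-1],[0,0,-1,0,0,0,-1],[0,0,0,0,0,0,-1]]

```text
clock: 53.2
position: [0.4916, -0.3423, 0.1587]
tool_rot: [3.138, 0.002, 1.566]
force: [1.0, -0.1, -2.1]
grip_width: 0.0324
finger_force: 60.0
```

```bash
python3 - <<'E'
from h import *
s=observe();print(s['position'],s['tool_rot'],s['grip_width'])
al=np.radians(24);e=np.array([.137*np.cos(al),.9906*np.cos(al),-np.sin(al)]);L=np.array([.604,-.2195,.037])
C=L-.163*e;x=e;z=np.array([.137*np.sin(al),.9906*np.sin(al),np.cos(al)])
# scanner axes in tool: x_s=tool x, z_s=-tool z ; TCP is 0.003 below the scanner centre along z_s
y=np.cross(z,x);G=np.stack([x,-y,-z],1);P=C-.003*z
T=rot(s['tool_rot']);print('target',P,'shift',(T.T@(P-s['position'])/.02).round(2),'turn',(np.degrees(R.from_matrix(T.T@G).as_rotvec())/6).round(2))
E
```

```text
[ 0.49161973 -0.34229672  0.15866971] [3.13788491e+00 1.87726078e-03 1.56627003e+00] 0.03240256467463379
target [ 0.58343245 -0.36821692  0.10055744] shift [-1.27  4.59  2.93] turn [ 0.3  -3.98  1.24]
```

move_arm:
  plan:
    - [[-0.25,0.92,0.3,0,0,0,-1],[-0.25,0.92,0.5,0,0,0,-1],[-0.25,0.92,0.7,0,0,0,-1],[-0.25,0.92,0.7,0,0,0,-1],[-0.27,0.91,0.73,0,0,0,-1],[0,0,0,0.07,-1,0.31,-1],[0,0,0,0.07,-1,0.31,-1],[0,0,0,0.08,-1,0.31,-1],[0,0,0,0.08,-0.98,0.31,-1],[0,0,0,0,0,0,-1]]

```text
clock: 54.2
position: [0.5841, -0.3628, 0.0948]
tool_rot: [-3.135, 0.42, 1.442]
force: [1.2, 0.9, -3.3]
grip_width: 0.0325
finger_force: 60.4
```

```bash
python3 - <<'E'
from h import *
s=observe();T=rot(s['tool_rot']);C=s['position']+T@[0,0,-.003];W=C+.063*T[:,0]
L=np.array([.604,-.2195,.037]);print(s['position'],s['tool_rot'],'label in window',T.T@(L-W))
w,d=grab('wrist','w14')
print('label px',proj(d,L),'px at 1cm up',proj(d,L+[0,0,.01]))
h=cv2.cvtColor(w,cv2.COLOR_RGB2HSV).astype(int);m=(h[:,:,1]<75)&(h[:,:,2]>75)&(h[:,:,2]<200)
m=cv2.morphologyEx(m.astype(np.uint8),cv2.MORPH_CLOSE,np.ones((9,9)))
n,l,st,c=cv2.connectedComponentsWithStats(m)
for i in range(1,n):
    if st[i,4]>400: print(c[i].round(),st[i])
E
```

```text
[ 0.58408359 -0.36275246  0.09481463] [-3.13462196  0.41969768  1.44214943] label in window [ 0.09263077  0.00133084 -0.00314435]
label px (np.float64(323.89739656583606), np.float64(-177.6310312261843)) px at 1cm up (np.float64(324.0542773424898), np.float64(-184.53075806965433))
[144. 120.] [   45    13   188   223 19514]
[ 11. 214.] [  0 199  33  29 607]
[318. 260.] [ 300  229   37   64 2244]
[ 98. 315.] [    0   259   241   129 15288]
```

move_arm:
  plan:
    - [[0,0,0,0,0,0,-1],[0,0,0,0,0,0,-1],[0,0,0,0,0,0,-1],[0,0,0,0,0,0,-1],[0,0,0,0,0,0,-1],[0,0,0,0,0,0,-1],[0,0,0,0,0,0,-1],[0,0,0,0,0,0,-1],[0,0,0,0,0,0,-1],[0,0,0,0,0,0,-1]]

```text
clock: 55.25
position: [0.5825, -0.3673, 0.0968]
tool_rot: [-3.138, 0.418, 1.435]
force: [-0.4, 0.3, -1.1]
grip_width: 0.0327
finger_force: 60.4
```

move_arm:
  plan:
    - [[0,0,0,0,0,0,-1],[0,0,0,0,0,0,-1],[0,0,0,0,0,0,-1],[0,0,0,0,0,0,-1],[0,0,0,0,0,0,-1],[0,0,0,0,0,0,-1],[0,0,0,0,0,0,-1],[0,0,0,0,0,0,-1],[0,0,0,0,0,0,-1],[0,0,0,0,0,0,-1]]

```text
clock: 56.25
position: [0.5825, -0.3673, 0.0969]
tool_rot: [-3.138, 0.418, 1.435]
force: [-0.1, -0.3, -1.9]
grip_width: 0.0329
finger_force: 60.4
```

move_arm:
  plan:
    - [[0,0,0,0,0,0,-1],[0,0,0,0,0,0,-1],[0,0,0,0,0,0,-1],[0,0,0,0,0,0,-1],[0,0,0,0,0,0,-1],[0,0,0,0,0,0,-1],[0,0,0,0,0,0,-1],[0,0,0,0,0,0,-1],[0,0,0,0,0,0,-1],[0,0,0,0,0,0,-1]]

```text
clock: 57.25
position: [0.5824, -0.3673, 0.0969]
tool_rot: [-3.138, 0.418, 1.435]
force: [-0.2, -0.5, -1.8]
grip_width: 0.0328
finger_force: 60.4
```

```bash
python3 - <<'E'
from h import *
s=observe();T=rot(s['tool_rot']);C=s['position']+T@[0,0,-.003];W=C+.063*T[:,0]
L=np.array([.604,-.2195,.037]);print(s['position'],'label in window',T.T@(L-W),s['finger_force'])
G=R.from_euler('xyz',[np.pi,0,1.5666]).as_matrix();rv=np.degrees(R.from_matrix(T.T@G).as_rotvec())/6
P=np.array([.491,-.339,.09]);print('turn',rv.round(2),'then shift',(G.T@(P-s['position'])/.02).round(2))
E
```

```text
[ 0.58243479 -0.3673297   0.0968516 ] label in window [ 0.09782401  0.00137894 -0.00288478] 60.4119086265564
turn [-0.3   3.98 -1.24] then shift [ 1.4  -4.58  0.34]
```

The scan was held for 3 s at 98 mm, under 3 mm off the beam. Now I'll return the scanner to its dock.

move_arm:
  plan:
    - [[0,0,-1,-0.08,1,-0.31,-1],[0,0,-0.5,-0.08,1,-0.31,-1],[0,0,0,-0.07,1,-0.31,-1],[0,0,0,-0.07,0.98,-0.31,-1],[0.2,-0.9,0,0,0,0,-1],[0.2,-0.9,0,0,0,0,-1],[0.2,-0.9,0,0,0,0,-1],[0.2,-0.9,0,0,0,0,-1],[0,-0.9,0,0,0,0,-1],[0,0,0,0,0,0,-1]]

```text
clock: 58.25
position: [0.4919, -0.3403, 0.1249]
tool_rot: [-3.141, 0.0, 1.565]
force: [0.2, 0.1, -1.5]
grip_width: 0.0327
finger_force: 60.6
```

move_arm:
  plan:
    - [[0,0,0,0,0,0,-1],[0,0,0,0,0,0,-1],[0,0,0,0,0,0,-1],[0,0,0,0,0,0,-1],[0,0,0,0,0,0,-1],[0,0,0,0,0,0,-1],[0,0,0,0,0,0,-1],[0,0,0,0,0,0,-1],[0,0,0,0,0,0,-1],[0,0,0,0,0,0,-1]]

```text
clock: 59.25
position: [0.4941, -0.3399, 0.1246]
tool_rot: [3.141, 0.0, 1.566]
force: [0.1, 0.3, -1.5]
grip_width: 0.033
finger_force: 60.6
```

```bash
python3 - <<'E'
from h import *
print(observe()['position'],observe()['tool_rot']);goto([.4905,-.3395,.0195],1.5666)
E
```

```text
[ 0.49405994 -0.33987811  0.12463382] [3.14136667e+00 6.65174602e-05 1.56644255e+00]
shift shares [ 0.02 -0.18  5.26] turn shares [ 0.  0. -0.]
```

move_arm:
  plan:
    - [[0,-0.18,0.6,0,0,0,-1],[0,0,0.8,0,0,0,-1],[0,0,0.8,0,0,0,-1],[0,0,0.8,0,0,0,-1],[0,0,0.8,0,0,0,-1],[0,0,0.6,0,0,0,-1],[0,0,0.3,0,0,0,-1],[0,0,0.2,0,0,0,-1],[0,0,0.2,0,0,0,-1],[0,0,0.1,0,0,0,-1]]

```text
clock: 60.25
position: [0.4907, -0.3399, 0.0207]
tool_rot: [3.141, 0.0, 1.567]
force: [-0.3, 1.1, -1.9]
grip_width: 0.0327
finger_force: 60.6
```

move_arm:
  plan:
    - [[0,0,0,0,0,0,-1],[0,0,0,0,0,0,-1],[0,0,0,0,0,0,-0.1],[0,0,0,0,0,0,0.1],[0,0,0,0,0,0,0.3],[0,0,0,0,0,0,0.5],[0,0,0,0,0,0,0.5],[0,0,0,0,0,0,0.5],[0,0,-0.5,0,0,0,0.5],[0,0,-1,0,0,0,0.5]]

```text
clock: 61.25
position: [0.4898, -0.3395, 0.0505]
tool_rot: [-3.14, -0.001, 1.566]
force: [0.0, 0.1, 0.5]
grip_width: 0.0644
finger_force: 0.0
```

move_arm:
  plan:
    - [[0,0,-1,0,0,0,0.5],[0,0,-1,0,0,0,0.5],[0,0,-1,0,0,0,0.5],[0,0,-1,0,0,0,0.5],[0,0,-1,0,0,0,0.5],[0,0,-1,0,0,0,0.5],[0,0,-1,0,0,0,0.5],[0,0,-1,0,0,0,0.5],[0,0,-0.5,0,0,0,0.5],[0,0,0,0,0,0,0.5]]

```text
clock: 62.25
position: [0.4908, -0.3401, 0.222]
tool_rot: [3.139, 0.001, 1.567]
force: [-0.4, -0.4, -0.1]
grip_width: 0.0639
finger_force: 0.0
```

```bash
python3 - <<'E'
from h import *
s=observe();print(s['position'],s['tool_rot'][2])
w,d=grab('wrist','w15');t,dt=grab('top','t15')
u0,v0=map(int,proj(d,[.49,-.339,.036]));print(u0,v0)
print('col',[(v,int(w[v,u0].sum())) for v in range(v0-90,v0+90,5)])
print('row',[(u,int(w[v0+25,u].sum())) for u in range(u0-44,u0+46,3)])
g=cv2.cvtColor(t,cv2.COLOR_RGB2HSV).astype(int)
print(rect(t,dt,(g[:,:,1]<40)&(g[:,:,2]>130),(265,200),.052))
m=((g[:,:,2]<80)&(g[:,:,1]>90)).astype(np.uint8)
n,l,st,c=cv2.connectedComponentsWithStats(m[130:290,160:440].copy())
for i in range(1,n):
    if st[i,4]>25: print((c[i]+[160,130]).round(),st[i,4],st[i,2:4])
E
```

```text
[ 0.49079395 -0.34009148  0.2219773 ] 1.5665536434567788
317 182
col [(92, 339), (97, 342), (102, 338), (107, 331), (112, 222), (117, 110), (122, 123), (127, 119), (132, 111), (137, 111), (142, 105), (147, 62), (152, 20), (157, 236), (162, 238), (167, 233), (172, 234), (177, 234), (182, 216), (187, 26), (192, 32), (197, 28), (202, 21), (207, 24), (212, 37), (217, 28), (222, 23), (227, 32), (232, 16), (237, 25), (242, 28), (247, 85), (252, 159), (257, 156), (262, 344), (267, 342)]
row [(273, 177), (276, 171), (279, 172), (282, 176), (285, 178), (288, 172), (291, 117), (294, 108), (297, 111), (300, 107), (303, 27), (306, 32), (309, 18), (312, 22), (315, 17), (318, 28), (321, 33), (324, 16), (327, 23), (330, 23), (333, 12), (336, 94), (339, 113), (342, 148), (345, 161), (348, 164), (351, 169), (354, 171), (357, 169), (360, 170)]
(array([592.4, 206.7]), array([146.6, 191.2]), 9.0, np.int32(3446))
[321. 139.] 518 [55 20]
[393. 133.] 124 [34  8]
[386. 145.] 242 [54  8]
[410. 182.] 283 [18 45]
[386. 200.] 27 [10 11]
[388. 208.] 136 [50  5]
[216. 216.] 37 [ 8 13]
[392. 274.] 68 [23 36]
```

```bash
python3 - <<'E'
from h import *
im,d=load('w15')
e=im[:,317].sum(1).astype(int);print([(v,int(e[v])) for v in range(104,122)],[(v,int(e[v])) for v in range(144,152)])
print('boundary',onz(d,317,147.5,.036)[1],'dock end',onz(d,317,110,.012)[1])
t,_=load('w13')
# foot pixels in the bin: size check from the top view
it,dt=load('t15')
for p in [(410,160),(410,204),(386,195),(386,205)]: print(onz(dt,*p,.02).round(3))
print([[int(x) for x in it[v,410]] for v in range(156,208,4)],[[int(x) for x in it[v,384]] for v in range(190,212,3)])
E
```

```text
[(104, 330), (105, 333), (106, 331), (107, 331), (108, 333), (109, 330), (110, 307), (111, 247), (112, 222), (113, 257), (114, 245), (115, 180), (116, 117), (117, 110), (118, 114), (119, 113), (120, 117), (121, 124)] [(144, 105), (145, 100), (146, 90), (147, 62), (148, 31), (149, 33), (150, 31), (151, 26)]
boundary -0.30627703012341334 dock end -0.27296633888754035
[ 0.654 -0.198  0.02 ]
[ 0.538 -0.178  0.02 ]
[ 0.57  -0.121  0.02 ]
[ 0.544 -0.117  0.02 ]
[[70, 134, 192], [36, 67, 114], [27, 52, 99], [31, 58, 102], [30, 56, 91], [30, 48, 81], [21, 41, 74], [28, 48, 78], [30, 61, 99], [28, 55, 100], [24, 52, 101], [13, 32, 60], [66, 129, 187]] [[59, 113, 161], [26, 55, 102], [29, 56, 98], [19, 55, 93], [18, 47, 83], [46, 96, 140], [30, 53, 76], [53, 103, 143]]
```

```bash
python3 - <<'E'
from h import *
im,d=load('w15')
print([(v,[int(x) for x in im[v,317]]) for v in range(90,120,2)])
g=np.where(im[80:118,317].max(1).astype(int)-im[80:118,317].min(1)<25)[0]+80;print(g)
print('rim',onz(d,317,int(g[0]),.012)[1])
E
```

```text
[(90, [78, 117, 148]), (92, [77, 115, 147]), (94, [78, 116, 148]), (96, [79, 117, 148]), (98, [78, 117, 148]), (100, [79, 117, 148]), (102, [90, 113, 135]), (104, [105, 109, 116]), (106, [106, 109, 116]), (108, [106, 110, 117]), (110, [98, 101, 108]), (112, [61, 72, 89]), (114, [58, 80, 107]), (116, [35, 38, 44]), (118, [37, 38, 39])]
[103 104 105 106 107 108 109 110 111 116 117]
rim -0.2664646262679017
```

```bash
python3 -c "
from h import *
print(job_done())"
```

```text
the job is handed in; nothing more can be done
None
```

The job is handed in (no verdict came back): by the camera checks, all four feet are in the bin, the pan is back on the scale, and the scanner is in its dock after a 3 s scan from about 10 cm.

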